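Drift the monitor-stand foot into line and fit its second bolt

ROBOT

A 6-joint arm with a two-finger parallel gripper is mounted at the origin on the work surface. World frame = base frame: x ahead of the robot, y to its left, z up, the work surface at z = 0. Lengths are in m, angles in rad, forces in N, time in s.
With the tool pointing down it reaches from about 0.3 to 0.775 m from the base axis. Payload 14.6 kg.
Tool frame: the origin (TCP) lies between the finger pads; the fingertips stand tip_extent ahead of it and the grasp point (between the pads) lies 11 mm behind it (tip_extent is the distance from the TCP to the fingertips, in m); z points along the fingers, y is the direction in which the jaws open and shut (so a half turn about z gives the same grasp; the last joint's range is limited). The gripper opens to 85 mm and grips with 20 to 120 N. Pads are 22 mm wide; open, the fingers measure 114 mm over their backs; the gripper's body (76 mm by 85 mm) begins 54 mm behind the grasp point. The pads swing forward as they close: fully open they stand 13 mm farther back than shut.
Start: joints at [1.148, 0.3, 1.521, -0, 1.321, -0.067], TCP at [0.192, 0.516, 0.239] pointing down, gripper open.
Joint ranges: [-3.03, 3.03], [-0.79, 2.21], [0.23, 2.52], [-1.04, 4.18], [0, 3.07], [-2.55, 2.55]. Speed limits (rad/s): [2.22, 2.22, 2.57, 3.14, 3.14, 3.14].

INTERFACE

Orientations are given as a 3x3 rotation matrix whose columns are the frame's x, y, z axes.
In Python, from station import * gives the robot as it stands.
- The arm moves only by the tool apply_moves, never from a script. Its argument "moves" is a list of rows, each an object of numbers: "ax", "ay", "az": the turn, a rotation vector about the tool's x, y, z in rad; "x", "y", "z": the shift along the tool's x, y, z in cm; "claw": the finger opening in cm, from 0 to 8.54. A call has exactly 8 rows; each row is the pose to reach, as a shift and turn from the pose measured when the call began, along the tool's axes at that moment; what a row does not reach only later rows make up. A row lasts 1/12 s, in which the tool goes at most 41.7 mm and 7.16 degrees, less where a joint would pass 70% of its speed; a pose out of reach is approached as far as the arm can. A call with a gripper value outside its range is refused whole. The fingers move at their own pace and stop on an object; "squeeze" is the grip in N (left out, the last holds). Time passes only in rows, so rows that repeat a pose let the fingers close, or fill a call up. It gives the time, the measured TCP pose, the force and the opening at its end, in the units of the state.
- read_state(): the state, without advancing time (a new reading comes with each control period).
- grab_frame(name): name is "scene" or "side" or "wrist"; returns a dict with "color" (420x560x3 uint8, red, green, blue), "K" (3x3 intrinsics, pixels), "world_from_camera" (4x4, takes a point from camera to world coordinates). Camera axes: x right, y down, z forward; pixel columns grow to the right and rows downward; lengths in m; the calibration is good to about 2 mm. A picture is of the moment at which its call begins. There is no depth.
- job_done(): hands the job in, once; it reports no verdict.
Trained networks look in the newest picture that a camera, given by its name, has taken for a name from the list of things; names that differ only in an ending like _2 or _b are one class to them, and where a whole thing is asked for, a point or a joint stands for the part that bears it (a point fixed in the world has none). Each returns a list of dicts, best first, with "score" (0 to 1); they miss things now and then, are a little off and sometimes report something else, mostly with a low value. They report only what shows in the picture. A call takes as long as a camera call. They do not tell look-alikes from the thing itself.
- look_for(camera, query): "position" ([row, column] in pixels, amid what is visible of it).
The state is a dict: "time_s": time; "qpos": joint angles; "qd": joint speeds; "effort": joint torques, N m; "ee_pos": TCP position; "ee_rot": TCP orientation; "force": force on the tool from outside, world axes, zero at the start; "moment": the same for the moment, N m; "width": opening from 0.0 (shut) to 1.0 (fully open).
Only numpy, scipy, OpenCV 4.12 (cv2) and the standard library are available. Lean on these libraries where they do the work, as an engineer would, in place of code of your own. Each camera call takes 0.05 s, during which the arm holds its last target. There are 200 camera calls.

TASK

The white monitor-stand foot hangs on its first bolt, and its free bolt hole has swung out of line with the hole in the brass backing plate below it. Take the red-handled tapered drift from the wooden block and work it gently, without forcing, down through both holes until its shoulder comes down to the foot, so that it levers the holes into line; keep the hand off the foot itself. Then draw the drift out and stand it back in its hole in the block, and put the cap-head bolt from the grey tray down through both holes until its head sits fully home, leaving the bottles and the carton where they are.

Things in the scene. Friction and masses are not known exactly. Their poses are not given: they have to be found in the camera images.
- channel: Grey steel top-hat channel fixed to the counter: 270 mm long (along its y), 90 wide, 60 high, hollow below. Origin: centre of its underside; z up. Its 4 mm top has a 32 x 40 mm slot under the foot's free hole; fixed against the underside of that slot is a brass-coloured backing plate, 50 to 56 mm above the counter, with the lower bolt hole (round, 14.5 mm).
- foot: White steel monitor-stand foot on the channel: plate 70 x 225 x 8 mm, with a post socket 46 mm across and 58 mm tall, 98 mm from the free hole. Origin: on its first bolt (dark cap head), plate's underside; y runs to the free hole, 170 mm away. The first bolt is nipped up in a lengthwise slot: the foot swings about it and slides along its y, stiffly (about 6 N either way), and stays where it is left.
- foot_hole (a point): Centre of the foot's free 14.5 mm round bolt hole, at the plate's top face, 68 mm above the counter. The lower hole is seen only through it and is not measured: it starts 5.3 to 6.5 mm off to one side, in a direction that differs each time. The lower hole is fixed; the foot must come to it.
- drift: Tapered steel drift with a round red handle, 136 mm long, about 0.18 kg. Origin: centre of its flat tip, z up along the handle. Tip 5 mm across, widening evenly to 13.5 mm at 40 mm; straight 13.5 mm shank to 64 mm; there the shoulder (underside of the handle), then the 21 mm handle. Starts upright in the wooden block, shoulder on its top, tip 6 mm above the counter.
- tool_block: Light wooden tool block, 70 x 110 x 70 mm, fixed on the counter; three short bits stand in its +y half, up to 20 mm above its top. Origin: centre of its underside, z up.
- drift_hole (a point): Centre of the block's 16 mm hole for the drift, at the block's top face (70 mm above the counter); the hole goes right through.
- bolt: Steel cap-head bolt with its washer captive under the head, 54 mm long, about 0.06 kg. Origin: centre of its lower end, z up towards the head. Shank 12 mm across and 40 mm long, its end tapered to 8 mm over the last 3 mm; washer 24 mm across, 2 mm thick; dark round head 18 mm across, 12 mm high. It starts upright in the grey tray, washer on the tray's top, lower end 6 mm above the counter.
- bolt_seat (a point): Point on the bolt's axis at the underside of its washer, 40 mm above its lower end; level with the foot's top face when the bolt is home.
- hardware_tray: Grey plastic hardware tray, 70 x 110 x 46 mm, fixed on the counter, with three flat washers on it. Origin: centre of its underside. The bolt's pocket is 25 mm from the middle towards its -y.
- amber_bottle: Amber medicine bottle with white cap, 48 mm across, 85 mm high, loose. Leave it alone. Origin: centre of its underside.
- tablet_tub: White tablet tub with blue cap, 60 mm across, 95 mm high, loose. Leave it alone. Origin: centre of its underside.
- carton: Orange carton 50 x 110 x 35 mm, loose. Leave it alone. Origin: centre of its underside.
Things that resemble listed ones, but are neither listed nor needed, are in the scene too. What is meant by the tool_block is not green, purple or turquoise, and is the larger of those in its own colour.

How it is judged:
On the way, in this order (a step that is already met when the one before it is completed fails the run):
1. the drift is upright with its straight shank right through both holes, shoulder within 4 mm of the foot (z of drift in the frame of foot_hole below -0.06 m and horizontal distance between drift and foot_hole below 0.005 m and angle between drift's own z axis and vertical below 0.1 rad), for 0.2 s.
2. the bolt is through both holes, its lower end at least 22 mm below the foot's top face (z of bolt in the frame of foot_hole below -0.022 m and horizontal distance between bolt and foot_hole below 0.005 m), for 0.1 s.
At the end, for the whole second after the job is handed in: The bolt is upright down through both holes with the underside of its washer within 1.5 mm of the foot's top face; the drift stands back in its hole in the wooden block, shoulder within 6 mm of the block's top; bolt and drift are released and at rest (z of bolt_seat in the frame of foot_hole below 0.0015 m and horizontal distance between bolt_seat and foot_hole below 0.004 m and angle between bolt's own z axis and vertical below 0.06 rad and z of drift in the frame of drift_hole below -0.058 m and horizontal distance between drift and drift_hole below 0.006 m and angle between drift's own z axis and vertical below 0.1 rad and linear speed of each of bolt, drift below 0.02 m/s); the robot touches nothing.
It fails at once if the drift is forced: more than 40 N between it and the foot, channel and backing plate (contact force between drift and channel above 40 N).
It fails at once if the bolt is forced: more than 40 N between it and the foot, channel and backing plate (contact force between bolt and channel above 40 N).
It fails at once if the hand or arm pushes the foot (over 5 N) (contact force between any of the fingers, the arm and foot above 5 N).
It fails at once if a bottle or the carton is moved more than 15 mm or knocked over (distance of any of amber_bottle, tablet_tub, carton from where it was at the start of the episode above 0.015 m or angle between any of amber_bottle, tablet_tub's own z axis and vertical above 0.3 rad).
It also fails if it takes over 72 s, if anything falls off the work surface, if the arm or the gripper's body presses on something with over 40 N, if the wrist force passes 120 N, or if a joint passes its speed limit or range.

## Working session

There is one attempt and no reset: what is moved stays moved. The work goes in short steps, Python scripts to look and compute and a tool call to move; the robot and the scene stay as the last step left them, time stands still between calls to the robot, and variables do not carry over. Pictures are saved under pics/ and viewed, about 8 in all and at most 12, crops included, and the job is handed in when it is done.

Besides the shell and the picture viewer there is one more tool, called after "Call:" by a JSON object that holds its "op" and its "data", one argument or row to a line. apply_moves: Moves the arm, as the interface text tells. Its arguments: {"type":"object","properties":{"moves":{"type":"array","items":{"type":"object","properties":{"ax":{"type":"number"},"ay":{"type":"number"},"az":{"type":"number"},"x":{"type":"number"},"y":{"type":"number"},"z":{"type":"number"},"claw":{"type":"number"}}}},"squeeze":{"type":"number"}},"required":["moves"]}

```bash
ls; mkdir -p pics
cat > h.py <<'E'
from station import *
import numpy as np, cv2
def save(name,fn,crop=None,scale=1):
    f=grab_frame(name); im=f["color"]
    if crop: r0,r1,c0,c1=crop; im=im[r0:r1,c0:c1]
    if scale!=1: im=cv2.resize(im,None,fx=scale,fy=scale,interpolation=cv2.INTER_CUBIC)
    cv2.imwrite("pics/"+fn,cv2.cvtColor(im,cv2.COLOR_RGB2BGR)); return f
def ray(f,row,col):
    T=f["world_from_camera"]; d=T[:3,:3]@np.linalg.inv(f["K"])@np.array([col,row,1.]); return T[:3,3],d/np.linalg.norm(d)
def onz(f,row,col,z):
    o,d=ray(f,row,col); return o+d*(z-o[2])/d[2]
def proj(f,p):
    T=np.linalg.inv(f["world_from_camera"]); q=f["K"]@(T[:3,:3]@np.asarray(p,float)+T[:3,3]); return q[1]/q[2],q[0]/q[2]
def tri(obs):
    A=np.zeros((3,3));b=np.zeros(3)
    for f,r,c in obs:
        o,d=ray(f,r,c);M=np.eye(3)-np.outer(d,d);A+=M;b+=M@o
    return np.linalg.solve(A,b)
E
python3 - <<'E'
from h import *
np.set_printoptions(precision=4,suppress=True)
s=read_state(); print(s)
fs={}
for n in("scene","side","wrist"):
    fs[n]=save(n,n+"0.png"); print(n,fs[n]["K"].tolist(),fs[n]["world_from_camera"])
Z=dict(foot=.068,foot_hole=.068,drift=.11,tool_block=.07,drift_hole=.07,bolt=.055,hardware_tray=.046,channel=.06,amber_bottle=.04,tablet_tub=.045,carton=.0175)
for q in Z:
    for n in fs:
        for r in look_for(n,q)[:3]: print(q,n,np.round(r["position"]),round(r["score"],2),onz(fs[n],*r["position"],Z[q]))
print(read_state()["time_s"])
im=np.hstack([cv2.imread("pics/scene0.png"),cv2.imread("pics/side0.png")]);
E
```

```text
pics
{'time_s': 0.0, 'qpos': array([ 1.1484,  0.3005,  1.5216, -0.    ,  1.3207, -0.0666]), 'qd': array([-0.001 ,  0.0008, -0.0002, -0.001 ,  0.003 , -0.0022]), 'effort': array([ -0.0001, -54.3513, -36.1776,  -0.0001,   0.0042,  -0.    ]), 'ee_pos': array([0.1915, 0.5153, 0.2387]), 'ee_rot': array([[-0.9374,  0.3483, -0.0004],
       [ 0.3483,  0.9374, -0.0011],
       [ 0.0001, -0.0011, -1.    ]]), 'force': array([ 0.0638,  0.3331, -0.7841]), 'moment': array([-0.0145,  0.0036,  0.052 ]), 'width': 1.0012398570461842}
scene [[467.5144958389858, 0.0, 282.3812678015045], [0.0, 467.5144958389858, 206.98834470768804], [0.0, 0.0, 1.0]] [[ 0.8012  0.3789 -0.4631  1.0646]
 [ 0.5982 -0.524   0.6062 -0.8364]
 [-0.0129 -0.7628 -0.6466  0.9306]
 [ 0.      0.      0.      1.    ]]
side [[401.9733716052914, 0.0, 281.5852892469074], [0.0, 401.9733716052914, 208.9787034560368], [0.0, 0.0, 1.0]] [[ 0.9852 -0.1113  0.1303  0.3302]
 [-0.1707 -0.5706  0.8033 -0.7248]
 [-0.0151 -0.8137 -0.5811  0.5677]
 [ 0.      0.      0.      1.    ]]
wrist [[289.63809788445263, 0.0, 285.61383674978873], [0.0, 289.638
[... 1809 characters left out ...]
rdware_tray scene [260. 239.] 0.83 [ 0.4672 -0.2424  0.046 ]
hardware_tray side [294. 303.] 0.98 [ 0.4403 -0.259   0.046 ]
channel scene [239. 333.] 0.64 [ 0.6298 -0.0476  0.06  ]
channel side [213. 350.] 0.58 [ 0.5854 -0.0663  0.06  ]
amber_bottle scene [157. 380.] 0.63 [0.5382 0.3992 0.04  ]
amber_bottle scene [259. 238.] 0.23 [ 0.459  -0.2379  0.04  ]
amber_bottle side [129. 286.] 0.87 [0.5364 0.424  0.04  ]
tablet_tub scene [301. 215.] 0.62 [ 0.5066 -0.376   0.045 ]
tablet_tub side [346. 357.] 0.7 [ 0.4989 -0.3746  0.045 ]
tablet_tub side [184. 261.] 0.25 [0.4149 0.1129 0.045 ]
carton scene [214. 286.] 0.76 [0.438  0.002  0.0175]
carton side [223. 277.] 0.58 [ 0.4348 -0.0173  0.0175]
1.8
```

Run:
```python
import cv2
a=cv2.imread("pics/scene0.png")[110:360,150:470]; a=cv2.resize(a,(768,600),interpolation=cv2.INTER_CUBIC); cv2.imwrite("pics/a1.png",a)
b=cv2.imread("pics/side0.png")[110:390,130:450]; b=cv2.resize(b,(686,600),interpolation=cv2.INTER_CUBIC); cv2.imwrite("pics/b1.png",b)
```

```text
(no output)
```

View pics/a1.png

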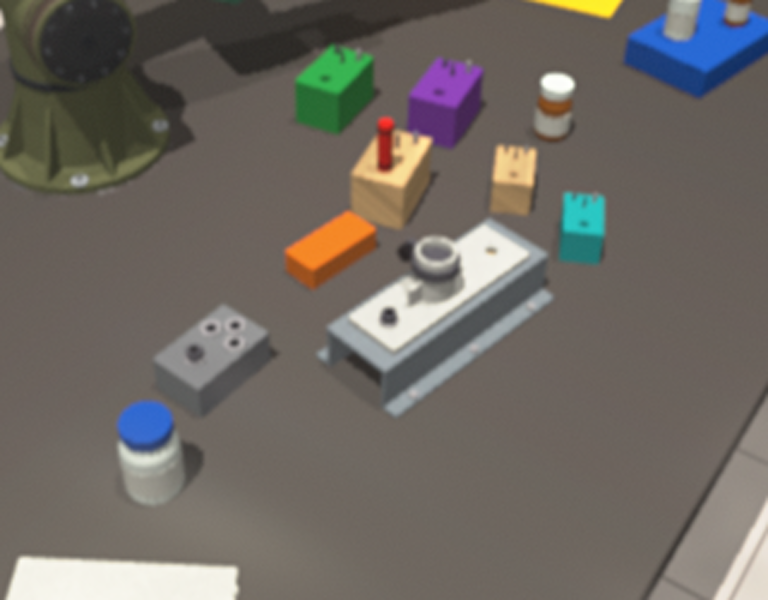

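View pics/b1.png

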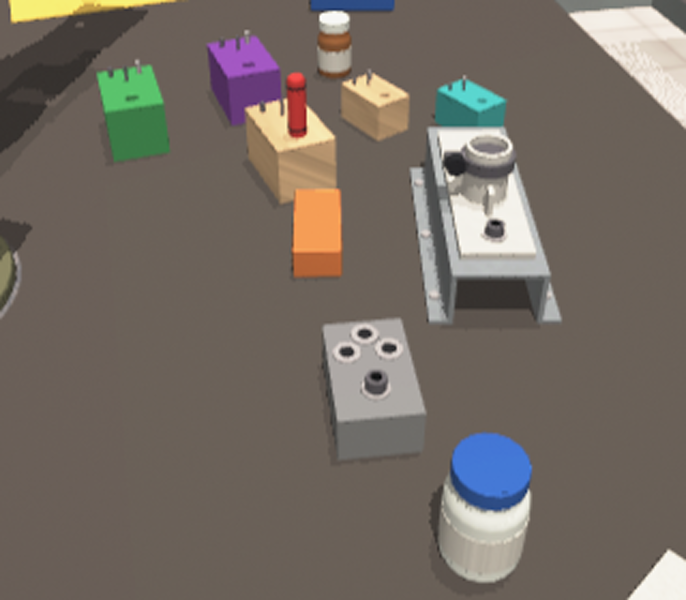

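Scene crop: the red-handled drift is at (385,145) in the larger wooden block. Look-alike blocks are green (335,90), purple (445,100), small wooden (515,180) and turquoise (583,225). The foot hole is at (491,250) and the bolt at (195,352) in the tray. In the side crop the drift is at (297,105) and the bolt at (376,380). I choose the big wooden block, the only one holding the red drift.

Run:
```python
from h import *
import station
print([n for n in dir(station) if not n.startswith('_')], getattr(station,'tip_extent',None))
np.set_printoptions(precision=4,suppress=True)
fs={n:grab_frame(n) for n in("scene","side","wrist")}
def red(f):
    h=cv2.cvtColor(f["color"],cv2.COLOR_RGB2HSV); m=(((h[...,0]<5)|(h[...,0]>174))&(h[...,1]>170)&(h[...,2]>60)).astype(np.uint8)
    n,l,st,c=cv2.connectedComponentsWithStats(m); i=1+st[1:,4].argmax(); print(st[i]); return f,c[i][1],c[i][0]
print("drift mid",tri([red(fs["scene"]),red(fs["side"])]))
sc=lambda x,y:(110+y/2.4,150+x/2.4); sd=lambda x,y:(110+y/2.143,130+x/2.143)
S,D=fs["scene"],fs["side"]
print("foothole",onz(S,*sc(491,250),.068))
print("foot bolt",onz(S,*sc(388,313),.078),onz(D,*sd(495,226),.078))
print("sock",onz(S,*sc(437,245),.126),onz(D,*sd(489,148),.126))
print("bolt head",onz(S,*sc(195,350),.06),onz(D,*sd(376,377),.06),tri([(S,*sc(195,350)),(D,*sd(376,377))]))
for p in[(350,175),(397,183),(433,140),(394,130)]: print("blk",onz(S,*sc(*p),.07))
for p in[(246,108),(284,157),(336,138),(285,98)]: print("blkD",onz(D,*sd(*p),.07))
for p in[(155,357),(200,387),(269,343),(222,307)]: print("tray",onz(S,*sc(*p),.046))
s=read_state(); R=s["ee_rot"];W=fs["wrist"]["world_from_camera"]
print("cam in tool",R.T@(W[:3,3]-s["ee_pos"]),R.T@W[:3,:3])
```

```text
['PlanningError', 'grab_frame', 'job_done', 'look_for', 'read_state', 'tip_extent'] 0.008
[308 159   6  22 101]
[264 152   9  19 135]
drift mid [0.4365 0.1261 0.1025]
foothole [0.6289 0.0658 0.068 ]
foot bolt [ 0.596  -0.1001  0.078 ] [ 0.5951 -0.1013  0.078 ]
sock [ 0.6064 -0.0222  0.126 ] [ 0.6055 -0.0385  0.126 ]
bolt head [ 0.4508 -0.2526  0.06  ] [ 0.4454 -0.2541  0.06  ] [ 0.4467 -0.2488  0.0543]
blk [0.4138 0.0847 0.07  ]
blk [0.471  0.1057 0.07  ]
blk [0.4582 0.2099 0.07  ]
blk [0.4041 0.199  0.07  ]
blkD [0.3855 0.1931 0.07  ]
blkD [0.4156 0.0739 0.07  ]
blkD [0.4787 0.1028 0.07  ]
blkD [0.4349 0.209  0.07  ]
tray [ 0.4128 -0.2766  0.046 ]
tray [ 0.4808 -0.2804  0.046 ]
tray [ 0.4994 -0.1876  0.046 ]
tray [ 0.421  -0.1748  0.046 ]
cam in tool [ 0.079  -0.0002 -0.1344] [[ 0.0002 -0.9495 -0.3139]
 [ 1.      0.0003 -0.0002]
 [ 0.0002 -0.3139  0.9495]]
```

Call:
{"op": "apply_moves", "data": {
  "moves": [
    {"x": -4.1,"y": -1.5,"az": -0.05},
    {"x": -8,"y": -3,"az": -0.1},
    {"x": -12,"y": -4.5,"az": -0.15},
    {"x": -16,"y": -6,"az": -0.2},
    {"x": -20,"y": -7.5,"az": -0.25},
    {"x": -24,"y": -9,"az": -0.3},
    {"x": -28,"y": -10.5,"az": -0.355},
    {"x": -32,"y": -12,"az": -0.355}
  ]
}}

```text
validation failed for argument at $.mo...
```

Call:
{"op": "apply_moves", "data": {
  "moves": [
    {"ax": 0,"ay": 0,"az": -0.05,"x": -4.0,"y": -1.5,"z": 0,"claw": 8.5},
    {"ax": 0,"ay": 0,"az": -0.1,"x": -8.0,"y": -3.0,"z": 0,"claw": 8.5},
    {"ax": 0,"ay": 0,"az": -0.15,"x": -12.0,"y": -4.5,"z": 0,"claw": 8.5},
    {"ax": 0,"ay": 0,"az": -0.2,"x": -16.0,"y": -6.0,"z": 0,"claw": 8.5},
    {"ax": 0,"ay": 0,"az": -0.25,"x": -20.0,"y": -7.5,"z": 0,"claw": 8.5},
    {"ax": 0,"ay": 0,"az": -0.3,"x": -24.0,"y": -9.0,"z": 0,"claw": 8.5},
    {"ax": 0,"ay": 0,"az": -0.355,"x": -28.0,"y": -10.5,"z": 0,"claw": 8.5},
    {"ax": 0,"ay": 0,"az": -0.355,"x": -32.0,"y": -12.0,"z": 0,"claw": 8.5}
  ]
}}

```text
time_s: 2.62
ee_pos: [0.4446, 0.2955, 0.2395]
ee_rot: [[-1.0, -0.003, 0.0], [-0.003, 1.0, 0.0], [-0.0, 0.0, -1.0]]
force: [-0.3, 1.7, -0.1]
width: 0.996
```

Call:
{"op": "apply_moves", "data": {
  "moves": [
    {"ax": 0,"ay": 0,"az": 0,"x": -3.0,"y": -2.6,"z": 0,"claw": 8.5},
    {"ax": 0,"ay": 0,"az": 0,"x": -6.0,"y": -5.2,"z": 1,"claw": 8.5},
    {"ax": 0,"ay": 0,"az": 0,"x": -9.0,"y": -7.8,"z": 2,"claw": 8.5},
    {"ax": 0,"ay": 0,"az": 0,"x": -12.0,"y": -10.4,"z": 3,"claw": 8.5},
    {"ax": 0,"ay": 0,"az": 0,"x": -15.0,"y": -13.0,"z": 4,"claw": 8.5},
    {"ax": 0,"ay": 0,"az": 0,"x": -18.0,"y": -15.6,"z": 5,"claw": 8.5},
    {"ax": 0,"ay": 0,"az": 0,"x": -21.0,"y": -18.5,"z": 6,"claw": 8.5},
    {"ax": 0,"ay": 0,"az": 0,"x": -24.0,"y": -21.5,"z": 7,"claw": 8.5}
  ]
}}

```text
time_s: 3.28
ee_pos: [0.6843, 0.0818, 0.1696]
ee_rot: [[-1.0, -0.003, 0.0], [-0.003, 1.0, 0.0], [-0.0, 0.0, -1.0]]
force: [-0.6, 0.6, 0.3]
width: 0.995
```

Call:
{"op": "apply_moves", "data": {
  "moves": [
    {"ax": 0,"ay": 0,"az": 0,"x": -1.8,"y": -1.2,"z": 2,"claw": 8.5},
    {"ax": 0,"ay": 0,"az": 0,"x": -2.3,"y": -1.5,"z": 4,"claw": 8.5},
    {"ax": 0,"ay": 0,"az": 0,"x": -2.3,"y": -1.5,"z": 5,"claw": 8.5},
    {"ax": 0,"ay": 0,"az": 0,"x": -2.3,"y": -1.5,"z": 5,"claw": 8.5},
    {"ax": 0,"ay": 0,"az": 0,"x": -2.3,"y": -1.5,"z": 5,"claw": 8.5},
    {"ax": 0,"ay": 0,"az": 0,"x": -2.3,"y": -1.5,"z": 5,"claw": 8.5},
    {"ax": 0,"ay": 0,"az": 0,"x": -2.3,"y": -1.5,"z": 5,"claw": 8.5},
    {"ax": 0,"ay": 0,"az": 0,"x": -2.3,"y": -1.5,"z": 5,"claw": 8.5}
  ]
}}

```text
time_s: 3.95
ee_pos: [0.7075, 0.0674, 0.1212]
ee_rot: [[-1.0, -0.004, 0.002], [-0.004, 1.0, 0.0], [-0.002, 0.0, -1.0]]
force: [-0.3, 0.5, 0.4]
width: 0.994
```

Run:
```python
from h import *
np.set_printoptions(precision=4,suppress=True)
s=read_state();print(s["ee_pos"],s["time_s"])
f=grab_frame("wrist")
r,c=proj(f,[.629,.066,.068]);print(r,c)
for q in look_for("wrist","foot_hole"):print(q,onz(f,*q["position"],.068))
r,c=int(r),int(c)
im=f["color"][r-40:r+40,c-50:c+50];np.save("w1.npy",f["color"]);np.save("w1T.npy",f["world_from_camera"])
im=cv2.resize(im,None,fx=7,fy=7,interpolation=cv2.INTER_CUBIC)
cv2.imwrite("pics/w1.png",im[...,::-1]);print(r-40,c-50)
```

```text
[0.7075 0.0674 0.1212] 3.95
115.62684590984148 284.95683313869375
{'position': [83.4, 157.2], 'score': 0.94} [ 0.6111 -0.0101  0.068 ]
75 234
```

View pics/w1.png

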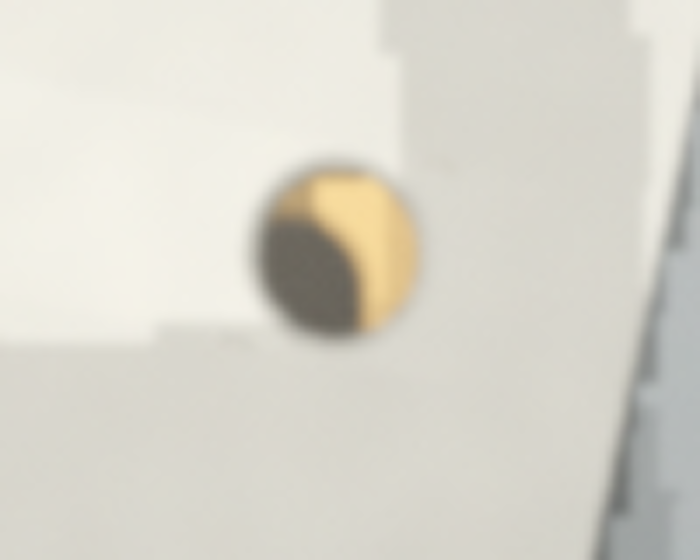

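Run:
```python
from h import *
from scipy.optimize import least_squares
np.set_printoptions(precision=4,suppress=True)
im=np.load("w1.npy");f=dict(color=im,K=np.array([[289.638,0,285.6138],[0,289.638,210.3959],[0,0,1]]),world_from_camera=np.load("w1T.npy"))
up=cv2.resize(im[75:155,234:334],None,fx=7,fy=7,interpolation=cv2.INTER_CUBIC).astype(int)
R,G,B=up[...,0],up[...,1],up[...,2]
px=lambda x,y:((y+.5)/7-.5+75,(x+.5)/7-.5+234)
def fit(pts,z,r):
    P=np.array([onz(f,*px(x,y),z)[:2] for x,y in pts])
    s=least_squares(lambda c:np.hypot(*(P-c).T)-r,P.mean(0),loss="soft_l1",f_scale=3e-4); print(len(pts),s.x,"rms mm",1e3*np.sqrt(np.mean(s.fun**2))); return s.x
# rim: brass/dark inside vs white outside: radial half-crossings
c0=np.array([336,248]);pts=[]
for a in np.linspace(0,2*np.pi,72,endpoint=False):
    d=np.array([np.cos(a),np.sin(a)]);rr=np.arange(50,110)
    v=np.array([B[tuple((c0+d*t).round().astype(int)[::-1])] for t in rr]);
    k=np.argmax(v>0.5*(v[:15].mean()+v[-10:].mean())) ; pts.append(c0+d*rr[k])
h=fit(pts,.068,.00725)
c1=np.array([286,291]);pts=[]
for a in np.radians(np.arange(-75,25,4)):
    d=np.array([np.cos(a),np.sin(a)]);rr=np.arange(35,100)
    v=np.array([R[tuple((c1+d*t).round().astype(int)[::-1])] for t in rr]);p=c1+d*rr[np.argmax(v>150)]
    if np.hypot(*(p-c0))<72: pts.append(p)
for z in(.056,):
    l=fit(pts,z,.00725); print("off mm",1e3*(l-h),np.hypot(*(l-h))*1e3)
```

```text
72 [0.626  0.0641] rms mm 0.09311268445876085
24 [0.623  0.0702] rms mm 1.0093201853900828
off mm [-3.0373  6.0918] 6.8070508467091235
```

Run:
```python
from h import *
from scipy.optimize import least_squares
np.set_printoptions(precision=4,suppress=True,linewidth=150)
im=np.load("w1.npy");f=dict(color=im,K=np.array([[289.638,0,285.6138],[0,289.638,210.3959],[0,0,1]]),world_from_camera=np.load("w1T.npy"))
up=cv2.resize(im[75:155,234:334],None,fx=7,fy=7,interpolation=cv2.INTER_CUBIC).astype(int)
px=lambda x,y:((y+.5)/7-.5+75,(x+.5)/7-.5+234)
c0=np.array([336,248]);c1=np.array([286,291]);pts=[]
for a in np.radians(np.arange(-75,28,4)):
    d=np.array([np.cos(a),np.sin(a)]);rr=np.arange(40,100)
    s=up[...,0]-up[...,2]  # brass is yellow
    v=np.array([s[tuple((c1+d*t).round().astype(int)[::-1])] for t in rr]);k=np.argmax(v>45);p=c1+d*rr[k]
    if np.hypot(*(p-c0))<70 and k>0: pts.append(p)
P=np.array([onz(f,*px(*p),.056)[:2] for p in pts]);print(np.array(pts).round().astype(int).tolist())
g=onz(f,*px(286,291),.056)[:2]
s=least_squares(lambda c:np.hypot(*(P-c).T)-.00725,g);print(s.x,1e3*s.fun)
h=np.array([.6260,.0641]);print("guess",g,"off",1e3*(s.x-h),1e3*np.hypot(*(s.x-h)))
```

```text
[[306, 218], [310, 220], [315, 224], [319, 227], [323, 230], [326, 234], [331, 236], [334, 240], [337, 243], [340, 247], [343, 251], [346, 255], [348, 259], [351, 263], [352, 268], [354, 273], [356, 277], [356, 282], [357, 287], [358, 292], [358, 297], [358, 302], [359, 308], [359, 313]]
[0.6301 0.0586] [ 0.2462  0.1965  0.0567  0.0023 -0.0551 -0.2054 -0.0009 -0.069  -0.0509 -0.037  -0.1189 -0.0228 -0.023   0.0639 -0.0393 -0.0556  0.0155 -0.0119
 -0.0449  0.0097 -0.0343  0.0096  0.1414  0.1752]
guess [0.6294 0.0591] off [ 4.0547 -5.5214] 6.850304640596163
```

Call:
{"op": "apply_moves", "data": {
  "moves": [
    {"ax": 0,"ay": 0,"az": 0,"x": 0.5,"y": 0.0,"z": -3.5,"claw": 8.5},
    {"ax": 0,"ay": 0,"az": 0,"x": 3.5,"y": 0.6,"z": -6.4,"claw": 8.5},
    {"ax": 0,"ay": 0,"az": 0,"x": 7.4,"y": 1.5,"z": -6.4,"claw": 8.5},
    {"ax": 0,"ay": 0,"az": 0,"x": 11.4,"y": 2.4,"z": -6.4,"claw": 8.5},
    {"ax": 0,"ay": 0,"az": 0,"x": 15.4,"y": 3.3,"z": -6.4,"claw": 8.5},
    {"ax": 0,"ay": 0,"az": 0,"x": 19.4,"y": 4.2,"z": -6.4,"claw": 8.5},
    {"ax": 0,"ay": 0,"az": 0,"x": 23.4,"y": 5.1,"z": -6.4,"claw": 8.5},
    {"ax": 0,"ay": 0,"az": 0,"x": 27.1,"y": 6.0,"z": -6.4,"claw": 8.5}
  ]
}}

```text
time_s: 4.72
ee_pos: [0.4338, 0.1265, 0.1844]
ee_rot: [[-1.0, -0.003, 0.002], [-0.003, 1.0, 0.0], [-0.002, 0.0, -1.0]]
force: [0.3, 1.6, 0.6]
width: 0.996
```

Run:
```python
from h import *
np.set_printoptions(precision=4,suppress=True)
f=save("wrist","w2.png");s=read_state();print(s["ee_pos"],s["time_s"])
print("handle top proj",proj(f,[.4365,.1261,.142]),"base",proj(f,[.4365,.1261,.07]))
h=cv2.cvtColor(f["color"],cv2.COLOR_RGB2HSV); m=(((h[...,0]<6)|(h[...,0]>172))&(h[...,1]>150)&(h[...,2]>50)).astype(np.uint8)
n,l,st,c=cv2.connectedComponentsWithStats(m)
for i in range(1,n):
    if st[i,4]>50: print(st[i],c[i])
print(look_for("wrist","drift"))
```

```text
[0.4286 0.1274 0.1836] 4.7667
handle top proj (np.float64(243.61887297400602), np.float64(286.13821607638624)) base (np.float64(209.78592368945255), np.float64(285.9840562541865))
[268 205  21  18 217] [277.6313 212.8387]
[265 226  26  24 475] [277.32   237.9516]
[{'position': [233.4, 278.6], 'score': 0.71}]
```

View pics/w2.png

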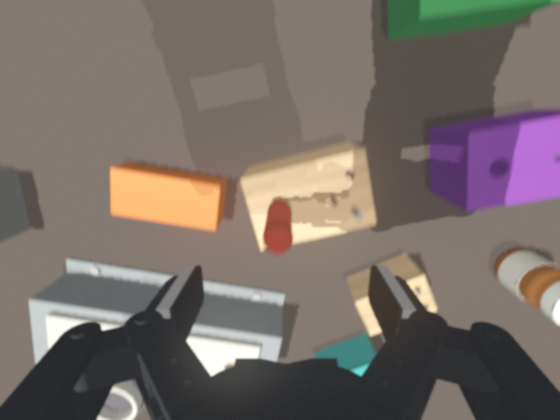

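Run:
```python
from h import *
np.set_printoptions(precision=4,suppress=True)
f=grab_frame("wrist");s=read_state();print(s["ee_pos"],s["time_s"])
im=f["color"];h=cv2.cvtColor(im,cv2.COLOR_RGB2HSV); m=(((h[...,0]<8)|(h[...,0]>170))&(h[...,1]>140)&(h[...,2]>50)).astype(np.uint8)
m[:190]=0;m[290:]=0;m[:,:240]=0;m[:,320:]=0
for r in range(190,290):
    c=np.flatnonzero(m[r]); 
    if len(c): print(r,c[0],c[-1],end="; ")
r,c=np.nonzero(m);rb=r.max()
# lower end of blob in image: cap circle radius 10.5mm
w=c[r>rb-14];cc=c.mean()
d=.0105*289.6/ (f["world_from_camera"][2,3]-.142)
print("\nrb",rb,"rpx",d,"col",cc)
print("top centre est",onz(f,rb-d*.93,cc,.142))
```

```text
[0.4347 0.1268 0.1851] 4.8667
207 277 279; 208 272 282; 209 271 284; 210 270 285; 211 270 286; 212 269 286; 213 269 287; 214 268 287; 215 268 288; 216 268 288; 217 268 288; 218 268 288; 219 268 288; 220 267 288; 221 267 288; 222 267 288; 223 267 288; 224 267 288; 225 266 288; 226 266 288; 227 266 288; 228 266 288; 229 266 288; 230 266 288; 231 270 288; 232 268 283; 233 267 285; 234 265 286; 235 265 287; 236 264 287; 237 264 288; 238 264 288; 239 263 288; 240 263 288; 241 263 289; 242 263 289; 243 263 289; 244 263 289; 245 263 288; 246 263 288; 247 263 289; 248 263 289; 249 263 288; 250 264 288; 251 264 287; 252 265 287; 253 265 286; 254 266 286; 255 267 284; 256 268 283; 257 270 281; 258 273 278; 
rb 258 rpx 17.202292411489 col 276.5325164938737
top centre est [0.4337 0.1203 0.142 ]
```

Call:
{"op": "apply_moves", "data": {
  "moves": [
    {"ax": 0,"ay": 0,"az": 0,"x": -0.2,"y": -0.55,"z": 0.5,"claw": 8.5},
    {"ax": 0,"ay": 0,"az": 0,"x": -0.2,"y": -0.55,"z": 2.0,"claw": 8.5},
    {"ax": 0,"ay": 0,"az": 0,"x": -0.2,"y": -0.55,"z": 4.0,"claw": 8.5},
    {"ax": 0,"ay": 0,"az": 0,"x": -0.2,"y": -0.55,"z": 6.0,"claw": 8.5},
    {"ax": 0,"ay": 0,"az": 0,"x": -0.2,"y": -0.55,"z": 7.8,"claw": 6.0},
    {"ax": 0,"ay": 0,"az": 0,"x": -0.2,"y": -0.55,"z": 7.8,"claw": 4.0},
    {"ax": 0,"ay": 0,"az": 0,"x": -0.2,"y": -0.55,"z": 7.8,"claw": 3.2},
    {"ax": 0,"ay": 0,"az": 0,"x": -0.2,"y": -0.55,"z": 7.8,"claw": 3.2}
  ],
  "squeeze": 60
}}

```text
time_s: 5.53
ee_pos: [0.438, 0.1212, 0.1078]
ee_rot: [[-1.0, -0.004, 0.004], [-0.004, 1.0, 0.001], [-0.004, 0.001, -1.0]]
force: [-0.1, 0.3, 0.3]
width: 0.445
```

Run:
```python
from h import *
f=save("wrist","w3.png",(140,420,130,430),2);s=read_state();print(s["ee_pos"],s["time_s"],s["width"],s["force"])
```

```text
[0.43793232 0.12124899 0.10807699] 5.5833 0.3798131600571624 [0.37707677 0.01808437 0.81731745]
```

View pics/w3.png

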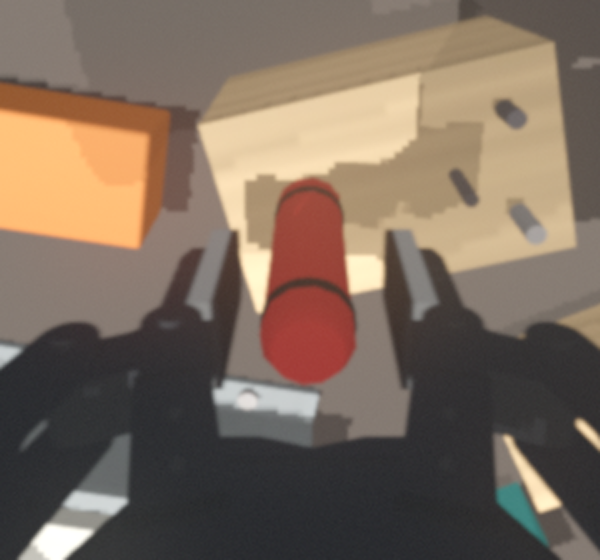

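The handle (crop 308, 260) sits between the pads (238 and 386), so I'll close on it.

Call:
{"op": "apply_moves", "data": {
  "moves": [
    {"ax": 0,"ay": 0,"az": 0,"x": 0,"y": -0.05,"z": 0,"claw": 2.4},
    {"ax": 0,"ay": 0,"az": 0,"x": 0,"y": -0.05,"z": 0,"claw": 1.8},
    {"ax": 0,"ay": 0,"az": 0,"x": 0,"y": -0.05,"z": 0,"claw": 1.0},
    {"ax": 0,"ay": 0,"az": 0,"x": 0,"y": -0.05,"z": 0,"claw": 1.0},
    {"ax": 0,"ay": 0,"az": 0,"x": 0,"y": -0.05,"z": 0,"claw": 1.0},
    {"ax": 0,"ay": 0,"az": 0,"x": 0,"y": -0.05,"z": 0,"claw": 1.0},
    {"ax": 0,"ay": 0,"az": 0,"x": 0,"y": -0.05,"z": 0,"claw": 1.0},
    {"ax": 0,"ay": 0,"az": 0,"x": 0,"y": -0.05,"z": 0,"claw": 1.0}
  ],
  "squeeze": 70
}}

```text
time_s: 6.25
ee_pos: [0.4387, 0.1205, 0.1093]
ee_rot: [[-1.0, -0.005, 0.007], [-0.005, 1.0, 0.001], [-0.007, 0.001, -1.0]]
force: [-0.9, -3.7, 6.4]
width: 0.229
```

Run:
```python
from h import *
s=read_state();print(s["ee_pos"],s["time_s"],s["width"]*85,s["force"],s["moment"])
```

```text
[0.4387051  0.12054318 0.10933533] 6.25 19.45636054522059 [-0.89521234 -3.65175208  6.4001098 ] [-0.69625462  0.12072944 -0.00941122]
```

Call:
{"op": "apply_moves", "data": {
  "moves": [
    {"ax": 0,"ay": 0,"az": 0,"x": 0,"y": 0,"z": -1.5,"claw": 1.0},
    {"ax": 0,"ay": 0,"az": 0,"x": 0,"y": 0,"z": -3.5,"claw": 1.0},
    {"ax": 0,"ay": 0,"az": 0,"x": 0,"y": 0,"z": -6,"claw": 1.0},
    {"ax": 0,"ay": 0,"az": 0,"x": 0,"y": 0,"z": -8.5,"claw": 1.0},
    {"ax": 0,"ay": 0,"az": 0,"x": -2,"y": -0.6,"z": -9.5,"claw": 1.0},
    {"ax": 0,"ay": 0,"az": 0,"x": -5,"y": -1.6,"z": -9.5,"claw": 1.0},
    {"ax": 0,"ay": 0,"az": 0,"x": -8.5,"y": -2.7,"z": -9.5,"claw": 1.0},
    {"ax": 0,"ay": 0,"az": 0,"x": -12,"y": -3.8,"z": -9.5,"claw": 1.0}
  ]
}}

```text
time_s: 6.92
ee_pos: [0.5596, 0.0826, 0.2061]
ee_rot: [[-1.0, -0.005, 0.008], [-0.005, 1.0, 0.001], [-0.008, 0.001, -1.0]]
force: [0.3, 1.1, -2.2]
width: 0.225
```

Call:
{"op": "apply_moves", "data": {
  "moves": [
    {"ax": 0,"ay": 0,"az": 0,"x": -3,"y": -1,"z": 0,"claw": 1.0},
    {"ax": 0,"ay": 0,"az": 0,"x": -5.5,"y": -1.8,"z": 0,"claw": 1.0},
    {"ax": 0,"ay": 0,"az": 0,"x": -6.8,"y": -2.1,"z": 0,"claw": 1.0},
    {"ax": 0,"ay": 0,"az": 0,"x": -6.8,"y": -2.1,"z": 0.5,"claw": 1.0},
    {"ax": 0,"ay": 0,"az": 0,"x": -6.8,"y": -2.1,"z": 1,"claw": 1.0},
    {"ax": 0,"ay": 0,"az": 0,"x": -6.8,"y": -2.1,"z": 1,"claw": 1.0},
    {"ax": 0,"ay": 0,"az": 0,"x": -6.8,"y": -2.1,"z": 1,"claw": 1.0},
    {"ax": 0,"ay": 0,"az": 0,"x": -6.8,"y": -2.1,"z": 1,"claw": 1.0}
  ]
}}

```text
time_s: 7.58
ee_pos: [0.6274, 0.0623, 0.1972]
ee_rot: [[-1.0, -0.006, 0.009], [-0.006, 1.0, 0.001], [-0.009, 0.001, -1.0]]
force: [-0.5, 0.9, -1.9]
width: 0.227
```

Run:
```python
from h import *
np.set_printoptions(precision=4,suppress=True)
f=grab_frame("wrist");s=read_state();print(s["ee_pos"],s["ee_rot"],s["time_s"],s["width"]*85,s["force"],s["moment"])
p=s["ee_pos"]
t=proj(f,p+s["ee_rot"]@[0,0,.103]);h=proj(f,[.626,.0641,.068]);print("tip pred",t,"hole pred",h)
r0,c0=int(h[0])-35,int(h[1])-45
print(r0,c0)
im=f["color"][r0:r0+70,c0:c0+90]
cv2.imwrite("pics/w4.png",cv2.resize(im,None,fx=8,fy=8,interpolation=cv2.INTER_CUBIC)[...,::-1])
```

```text
[0.6275 0.0622 0.1973] [[-0.9999 -0.0057  0.0092]
 [-0.0057  1.      0.0009]
 [-0.0092  0.0009 -1.    ]] 7.6333 19.372600906779944 [-0.0751  0.8232 -0.8048] [-0.02    0.0639  0.0493]
tip pred (np.float64(211.4187473346093), np.float64(286.4581081994118)) hole pred (np.float64(199.91684504759047), np.float64(288.2717818268542))
164 243
```

View pics/w4.png

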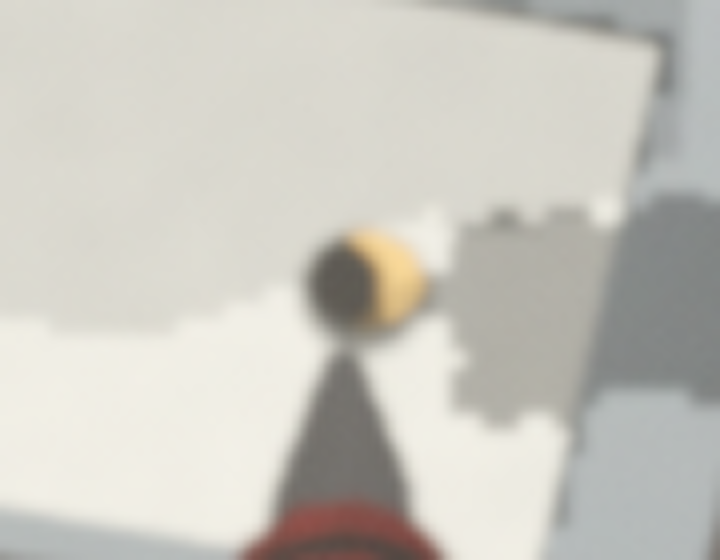

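Crop: the foot hole is at (366,280), with the lower hole to the left and below it, and the drift tip is at (345,352). Next I'll level the drift, shift it over the overlap and come close.

Call:
{"op": "apply_moves", "data": {
  "moves": [
    {"ax": 0,"ay": 0.009,"az": 0,"x": -0.25,"y": 0,"z": 0.5,"claw": 1.0},
    {"ax": 0,"ay": 0.009,"az": 0,"x": -0.25,"y": -0.03,"z": 1.0,"claw": 1.0},
    {"ax": 0,"ay": 0.009,"az": 0,"x": -0.25,"y": -0.03,"z": 1.5,"claw": 1.0},
    {"ax": 0,"ay": 0.009,"az": 0,"x": -0.25,"y": -0.03,"z": 1.8,"claw": 1.0},
    {"ax": 0,"ay": 0.009,"az": 0,"x": -0.25,"y": -0.03,"z": 1.8,"claw": 1.0},
    {"ax": 0,"ay": 0.009,"az": 0,"x": -0.25,"y": -0.03,"z": 1.8,"claw": 1.0},
    {"ax": 0,"ay": 0.009,"az": 0,"x": -0.25,"y": -0.03,"z": 1.8,"claw": 1.0},
    {"ax": 0,"ay": 0.009,"az": 0,"x": -0.25,"y": -0.03,"z": 1.8,"claw": 1.0}
  ]
}}

```text
time_s: 8.3
ee_pos: [0.6303, 0.0619, 0.1796]
ee_rot: [[-1.0, -0.006, 0.001], [-0.006, 1.0, 0.001], [-0.001, 0.001, -1.0]]
force: [-0.6, 0.3, -2.9]
width: 0.225
```

Run:
```python
from h import *
np.set_printoptions(precision=4,suppress=True)
f=grab_frame("wrist");s=read_state();print(s["ee_pos"],s["ee_rot"][:,2],s["time_s"],s["force"],s["moment"])
p=s["ee_pos"];g=grab_frame("scene");
np.savez("w5.npz",f=f["color"],T=f["world_from_camera"],g=g["color"])
h=proj(f,[.626,.0641,.068]);print("tip pred",proj(f,p+s["ee_rot"]@[0.0027,0,.103]),"hole pred",h)
r0,c0=int(h[0])-25,int(h[1])-30
G=proj(g,[.626,.064,.085]);gr,gc=int(G[0])-30,int(G[1])-30
print(r0,c0,gr,gc,"scene hole",proj(g,[.626,.0641,.068]))
a=cv2.resize(f["color"][r0:r0+60,c0:c0+60],(480,480),interpolation=cv2.INTER_CUBIC)
b=cv2.resize(g["color"][gr:gr+60,gc:gc+40],(320,480),interpolation=cv2.INTER_CUBIC)
cv2.imwrite("pics/w5.png",np.hstack([a,b])[...,::-1])
```

```text
[0.6303 0.062  0.1796] [ 0.0007  0.0009 -1.    ] 8.35 [-1.0466  0.0106 -2.8366] [0.027  0.0016 0.0457]
tip pred (np.float64(208.23619336201287), np.float64(286.51893037002384)) hole pred (np.float64(203.48284541045882), np.float64(288.8239452464913))
178 258 179 323 scene hole (np.float64(214.07700798125063), np.float64(353.36957722327617))
```

View pics/w5.png

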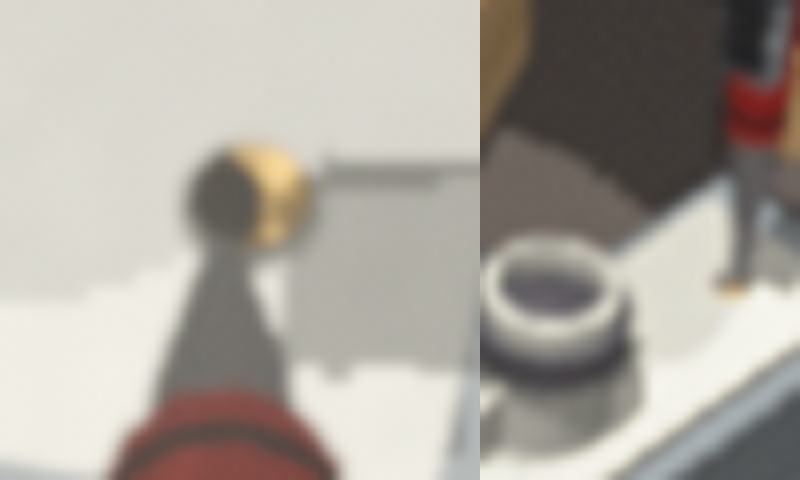

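Wrist half: the hole centre is at (250,198) and the tip at (228,247), within 0.5 mm of the planned mid-overlap. The scene half shows the tip right above the brass spot. Next I'll descend gently with a firmer grip.

Call:
{"op": "apply_moves", "data": {
  "moves": [
    {"ax": 0,"ay": 0,"az": 0,"x": 0,"y": 0,"z": 0.3,"claw": 1.0},
    {"ax": 0,"ay": 0,"az": 0,"x": 0,"y": 0,"z": 0.6,"claw": 1.0},
    {"ax": 0,"ay": 0,"az": 0,"x": 0,"y": 0,"z": 0.9,"claw": 1.0},
    {"ax": 0,"ay": 0,"az": 0,"x": 0,"y": 0,"z": 1.2,"claw": 1.0},
    {"ax": 0,"ay": 0,"az": 0,"x": 0,"y": 0,"z": 1.5,"claw": 1.0},
    {"ax": 0,"ay": 0,"az": 0,"x": 0,"y": 0,"z": 1.8,"claw": 1.0},
    {"ax": 0,"ay": 0,"az": 0,"x": 0,"y": 0,"z": 1.8,"claw": 1.0},
    {"ax": 0,"ay": 0,"az": 0,"x": 0,"y": 0,"z": 1.8,"claw": 1.0}
  ],
  "squeeze": 115
}}

```text
time_s: 9.07
ee_pos: [0.6302, 0.062, 0.1613]
ee_rot: [[-1.0, -0.006, 0.0], [-0.006, 1.0, 0.001], [-0.0, 0.001, -1.0]]
force: [-1.2, -0.1, -2.0]
width: 0.22
```

Call:
{"op": "apply_moves", "data": {
  "moves": [
    {"ax": 0,"ay": 0,"az": 0,"x": 0,"y": 0,"z": 0.1,"claw": 1.0},
    {"ax": 0,"ay": 0,"az": 0,"x": 0,"y": 0,"z": 0.2,"claw": 1.0},
    {"ax": 0,"ay": 0,"az": 0,"x": 0,"y": 0,"z": 0.3,"claw": 1.0},
    {"ax": 0,"ay": 0,"az": 0,"x": 0,"y": 0,"z": 0.4,"claw": 1.0},
    {"ax": 0,"ay": 0,"az": 0,"x": 0,"y": 0,"z": 0.5,"claw": 1.0},
    {"ax": 0,"ay": 0,"az": 0,"x": 0,"y": 0,"z": 0.5,"claw": 1.0},
    {"ax": 0,"ay": 0,"az": 0,"x": 0,"y": 0,"z": 0.5,"claw": 1.0},
    {"ax": 0,"ay": 0,"az": 0,"x": 0,"y": 0,"z": 0.5,"claw": 1.0}
  ]
}}

```text
time_s: 9.73
ee_pos: [0.6301, 0.0621, 0.1562]
ee_rot: [[-1.0, -0.006, -0.0], [-0.006, 1.0, 0.001], [0.0, 0.001, -1.0]]
force: [-0.8, 2.1, -2.5]
width: 0.221
```

Call:
{"op": "apply_moves", "data": {
  "moves": [
    {"ax": 0,"ay": 0,"az": 0,"x": -0.005,"y": -0.01,"z": 0.13,"claw": 1.0},
    {"ax": 0,"ay": 0,"az": 0,"x": -0.015,"y": -0.02,"z": 0.26,"claw": 1.0},
    {"ax": 0,"ay": 0,"az": 0,"x": -0.02,"y": -0.03,"z": 0.4,"claw": 1.0},
    {"ax": 0,"ay": 0,"az": 0,"x": -0.03,"y": -0.04,"z": 0.53,"claw": 1.0},
    {"ax": 0,"ay": 0,"az": 0,"x": -0.035,"y": -0.05,"z": 0.66,"claw": 1.0},
    {"ax": 0,"ay": 0,"az": 0,"x": -0.045,"y": -0.06,"z": 0.8,"claw": 1.0},
    {"ax": 0,"ay": 0,"az": 0,"x": -0.045,"y": -0.06,"z": 0.8,"claw": 1.0},
    {"ax": 0,"ay": 0,"az": 0,"x": -0.045,"y": -0.06,"z": 0.8,"claw": 1.0}
  ]
}}

```text
time_s: 10.4
ee_pos: [0.6303, 0.0621, 0.1481]
ee_rot: [[-1.0, -0.006, -0.001], [-0.006, 1.0, 0.002], [0.001, 0.002, -1.0]]
force: [-5.0, 5.4, 0.5]
width: 0.218
```

Call:
{"op": "apply_moves", "data": {
  "moves": [
    {"ax": 0,"ay": 0,"az": 0,"x": -0.04,"y": -0.06,"z": 0.1,"claw": 1.0},
    {"ax": 0,"ay": 0,"az": 0,"x": -0.05,"y": -0.07,"z": 0.2,"claw": 1.0},
    {"ax": 0,"ay": 0,"az": 0,"x": -0.06,"y": -0.08,"z": 0.3,"claw": 1.0},
    {"ax": 0,"ay": 0,"az": 0,"x": -0.065,"y": -0.09,"z": 0.4,"claw": 1.0},
    {"ax": 0,"ay": 0,"az": 0,"x": -0.07,"y": -0.1,"z": 0.5,"claw": 1.0},
    {"ax": 0,"ay": 0,"az": 0,"x": -0.08,"y": -0.11,"z": 0.6,"claw": 1.0},
    {"ax": 0,"ay": 0,"az": 0,"x": -0.08,"y": -0.11,"z": 0.7,"claw": 1.0},
    {"ax": 0,"ay": 0,"az": 0,"x": -0.08,"y": -0.11,"z": 0.7,"claw": 1.0}
  ]
}}

```text
time_s: 11.07
ee_pos: [0.6309, 0.0618, 0.1413]
ee_rot: [[-1.0, -0.006, -0.001], [-0.006, 1.0, 0.003], [0.001, 0.003, -1.0]]
force: [-4.4, 6.9, 2.7]
width: 0.223
```

Call:
{"op": "apply_moves", "data": {
  "moves": [
    {"ax": 0,"ay": 0,"az": 0,"x": -0.04,"y": -0.09,"z": 0.05,"claw": 1.0},
    {"ax": 0,"ay": 0,"az": 0,"x": -0.05,"y": -0.11,"z": 0.15,"claw": 1.0},
    {"ax": 0,"ay": 0,"az": 0,"x": -0.06,"y": -0.13,"z": 0.25,"claw": 1.0},
    {"ax": 0,"ay": 0,"az": 0,"x": -0.07,"y": -0.15,"z": 0.35,"claw": 1.0},
    {"ax": 0,"ay": 0,"az": 0,"x": -0.08,"y": -0.17,"z": 0.45,"claw": 1.0},
    {"ax": 0,"ay": 0,"az": 0,"x": -0.09,"y": -0.18,"z": 0.55,"claw": 1.0},
    {"ax": 0,"ay": 0,"az": 0,"x": -0.09,"y": -0.18,"z": 0.6,"claw": 1.0},
    {"ax": 0,"ay": 0,"az": 0,"x": -0.09,"y": -0.18,"z": 0.6,"claw": 1.0}
  ]
}}

```text
time_s: 11.73
ee_pos: [0.6318, 0.0608, 0.1356]
ee_rot: [[-1.0, -0.007, -0.001], [-0.007, 1.0, 0.005], [0.001, 0.005, -1.0]]
force: [-4.5, 7.1, 3.6]
width: 0.215
```

Call:
{"op": "apply_moves", "data": {
  "moves": [
    {"ax": 0.002,"ay": 0,"az": 0,"x": -0.04,"y": -0.08,"z": 0.05,"claw": 1.0},
    {"ax": 0.004,"ay": 0,"az": 0,"x": -0.05,"y": -0.1,"z": 0.15,"claw": 1.0},
    {"ax": 0.005,"ay": 0,"az": 0,"x": -0.06,"y": -0.12,"z": 0.25,"claw": 1.0},
    {"ax": 0.005,"ay": 0,"az": 0,"x": -0.07,"y": -0.13,"z": 0.35,"claw": 1.0},
    {"ax": 0.005,"ay": 0,"az": 0,"x": -0.08,"y": -0.15,"z": 0.45,"claw": 1.0},
    {"ax": 0.005,"ay": 0,"az": 0,"x": -0.08,"y": -0.16,"z": 0.55,"claw": 1.0},
    {"ax": 0.005,"ay": 0,"az": 0,"x": -0.08,"y": -0.16,"z": 0.65,"claw": 1.0},
    {"ax": 0.005,"ay": 0,"az": 0,"x": -0.08,"y": -0.16,"z": 0.65,"claw": 1.0}
  ]
}}

```text
time_s: 12.4
ee_pos: [0.6325, 0.0601, 0.1292]
ee_rot: [[-1.0, -0.007, -0.001], [-0.007, 1.0, 0.001], [0.001, 0.001, -1.0]]
force: [-3.9, 6.6, 2.3]
width: 0.218
```

Call:
{"op": "apply_moves", "data": {
  "moves": [
    {"ax": 0,"ay": 0,"az": 0,"x": -0.03,"y": -0.08,"z": 0.05,"claw": 1.0},
    {"ax": 0,"ay": 0,"az": 0,"x": -0.03,"y": -0.09,"z": 0.15,"claw": 1.0},
    {"ax": 0,"ay": 0,"az": 0,"x": -0.04,"y": -0.1,"z": 0.25,"claw": 1.0},
    {"ax": 0,"ay": 0,"az": 0,"x": -0.04,"y": -0.11,"z": 0.35,"claw": 1.0},
    {"ax": 0,"ay": 0,"az": 0,"x": -0.05,"y": -0.12,"z": 0.45,"claw": 1.0},
    {"ax": 0,"ay": 0,"az": 0,"x": -0.05,"y": -0.13,"z": 0.55,"claw": 1.0},
    {"ax": 0,"ay": 0,"az": 0,"x": -0.05,"y": -0.13,"z": 0.6,"claw": 1.0},
    {"ax": 0,"ay": 0,"az": 0,"x": -0.05,"y": -0.13,"z": 0.6,"claw": 1.0}
  ]
}}

```text
time_s: 13.07
ee_pos: [0.6327, 0.0595, 0.1232]
ee_rot: [[-1.0, -0.007, -0.002], [-0.007, 1.0, 0.002], [0.002, 0.002, -1.0]]
force: [-5.0, 6.4, 2.8]
width: 0.216
```

Call:
{"op": "apply_moves", "data": {
  "moves": [
    {"ax": 0,"ay": 0,"az": 0,"x": -0.04,"y": -0.08,"z": 0.05,"claw": 1.0},
    {"ax": 0,"ay": 0,"az": 0,"x": -0.04,"y": -0.09,"z": 0.15,"claw": 1.0},
    {"ax": 0,"ay": 0,"az": 0,"x": -0.05,"y": -0.1,"z": 0.25,"claw": 1.0},
    {"ax": 0,"ay": 0,"az": 0,"x": -0.05,"y": -0.1,"z": 0.35,"claw": 1.0},
    {"ax": 0,"ay": 0,"az": 0,"x": -0.05,"y": -0.11,"z": 0.45,"claw": 1.0},
    {"ax": 0,"ay": 0,"az": 0,"x": -0.05,"y": -0.11,"z": 0.55,"claw": 1.0},
    {"ax": 0,"ay": 0,"az": 0,"x": -0.05,"y": -0.11,"z": 0.6,"claw": 1.0},
    {"ax": 0,"ay": 0,"az": 0,"x": -0.05,"y": -0.11,"z": 0.6,"claw": 1.0}
  ]
}}

```text
time_s: 13.73
ee_pos: [0.6328, 0.0593, 0.1175]
ee_rot: [[-1.0, -0.008, -0.003], [-0.008, 1.0, 0.003], [0.003, 0.003, -1.0]]
force: [-7.0, 7.5, 5.4]
width: 0.221
```

Call:
{"op": "apply_moves", "data": {
  "moves": [
    {"ax": 0,"ay": 0,"az": 0,"x": -0.03,"y": -0.06,"z": 0.1,"claw": 1.0},
    {"ax": 0,"ay": 0,"az": 0,"x": -0.03,"y": -0.06,"z": 0.2,"claw": 1.0},
    {"ax": 0,"ay": 0,"az": 0,"x": -0.03,"y": -0.06,"z": 0.3,"claw": 1.0},
    {"ax": 0,"ay": 0,"az": 0,"x": -0.03,"y": -0.06,"z": 0.4,"claw": 1.0},
    {"ax": 0,"ay": 0,"az": 0,"x": -0.03,"y": -0.06,"z": 0.5,"claw": 1.0},
    {"ax": 0,"ay": 0,"az": 0,"x": -0.03,"y": -0.06,"z": 0.6,"claw": 1.0},
    {"ax": 0,"ay": 0,"az": 0,"x": -0.03,"y": -0.06,"z": 0.6,"claw": 1.0},
    {"ax": 0,"ay": 0,"az": 0,"x": -0.03,"y": -0.06,"z": 0.6,"claw": 1.0}
  ]
}}

```text
time_s: 14.4
ee_pos: [0.6326, 0.0594, 0.1116]
ee_rot: [[-1.0, -0.008, -0.004], [-0.008, 1.0, 0.004], [0.004, 0.004, -1.0]]
force: [-6.8, 5.9, 4.6]
width: 0.221
```

Call:
{"op": "apply_moves", "data": {
  "moves": [
    {"ax": 0,"ay": 0,"az": 0,"x": -0.02,"y": -0.04,"z": 0.06,"claw": 1.0},
    {"ax": 0,"ay": 0,"az": 0,"x": -0.02,"y": -0.04,"z": 0.12,"claw": 1.0},
    {"ax": 0,"ay": 0,"az": 0,"x": -0.02,"y": -0.04,"z": 0.18,"claw": 1.0},
    {"ax": 0,"ay": 0,"az": 0,"x": -0.02,"y": -0.04,"z": 0.24,"claw": 1.0},
    {"ax": 0,"ay": 0,"az": 0,"x": -0.02,"y": -0.04,"z": 0.3,"claw": 1.0},
    {"ax": 0,"ay": 0,"az": 0,"x": -0.02,"y": -0.04,"z": 0.35,"claw": 1.0},
    {"ax": 0,"ay": 0,"az": 0,"x": -0.02,"y": -0.04,"z": 0.35,"claw": 1.0},
    {"ax": 0,"ay": 0,"az": 0,"x": -0.02,"y": -0.04,"z": 0.35,"claw": 1.0}
  ]
}}

```text
time_s: 15.07
ee_pos: [0.6324, 0.0595, 0.1082]
ee_rot: [[-1.0, -0.008, -0.005], [-0.008, 1.0, 0.005], [0.005, 0.005, -1.0]]
force: [-6.6, 4.9, 4.2]
width: 0.218
```

Run:
```python
from h import *
np.set_printoptions(precision=4,suppress=True)
s=read_state();print(s["ee_pos"],s["force"],s["moment"],s["time_s"])
f=grab_frame("wrist");g=grab_frame("scene")
h=proj(f,[.629,.06,.068]);r0,c0=int(h[0])-30,int(h[1])-25
G=proj(g,[.629,.06,.085]);gr,gc=int(G[0])-20,int(G[1])-20
a=cv2.resize(f["color"][r0:r0+60,c0:c0+50],(400,480),interpolation=cv2.INTER_CUBIC)
b=cv2.resize(g["color"][gr:gr+40,gc:gc+33],(400,480),interpolation=cv2.INTER_CUBIC)
cv2.imwrite("pics/w6.png",np.hstack([a,b])[...,::-1])
```

```text
[0.6324 0.0595 0.1082] [-6.6241  4.8846  4.1745] [ 1.0832  1.3473 -0.0093] 15.0667
```

View pics/w6.png

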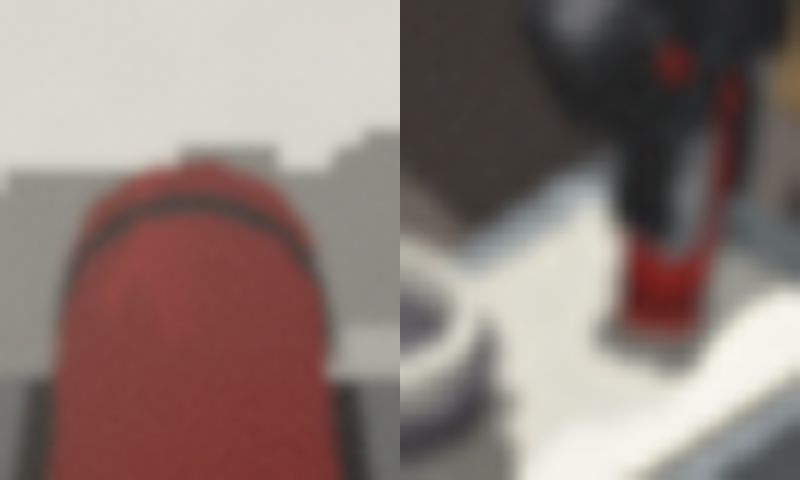

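The handle's underside is almost on the foot: the scene half shows only a thin shadow gap at (650,340). I'll go a little further to be sure.

Call:
{"op": "apply_moves", "data": {
  "moves": [
    {"ax": 0,"ay": 0,"az": 0,"x": 0,"y": -0.02,"z": 0.05,"claw": 1.0},
    {"ax": 0,"ay": 0,"az": 0,"x": 0,"y": -0.02,"z": 0.1,"claw": 1.0},
    {"ax": 0,"ay": 0,"az": 0,"x": 0,"y": -0.02,"z": 0.15,"claw": 1.0},
    {"ax": 0,"ay": 0,"az": 0,"x": 0,"y": -0.02,"z": 0.2,"claw": 1.0},
    {"ax": 0,"ay": 0,"az": 0,"x": 0,"y": -0.02,"z": 0.25,"claw": 1.0},
    {"ax": 0,"ay": 0,"az": 0,"x": 0,"y": -0.02,"z": 0.25,"claw": 1.0},
    {"ax": 0,"ay": 0,"az": 0,"x": 0,"y": -0.02,"z": 0.25,"claw": 1.0},
    {"ax": 0,"ay": 0,"az": 0,"x": 0,"y": -0.02,"z": 0.25,"claw": 1.0}
  ]
}}

```text
time_s: 15.83
ee_pos: [0.6325, 0.0595, 0.1074]
ee_rot: [[-1.0, -0.008, -0.004], [-0.008, 1.0, 0.005], [0.004, 0.005, -1.0]]
force: [-9.0, 3.8, 15.4]
width: 0.215
```

Call:
{"op": "apply_moves", "data": {
  "moves": [
    {"ax": 0,"ay": 0,"az": 0,"x": 0,"y": 0,"z": -0.2,"claw": 1.0},
    {"ax": 0,"ay": 0,"az": 0,"x": 0,"y": 0,"z": -0.7,"claw": 1.0},
    {"ax": 0,"ay": 0,"az": 0,"x": 0,"y": 0,"z": -1.3,"claw": 1.0},
    {"ax": 0,"ay": 0,"az": 0,"x": 0,"y": 0,"z": -2,"claw": 1.0},
    {"ax": 0,"ay": 0,"az": 0,"x": 0,"y": 0,"z": -3,"claw": 1.0},
    {"ax": 0,"ay": 0,"az": 0,"x": 0,"y": 0,"z": -4,"claw": 1.0},
    {"ax": 0,"ay": 0,"az": 0,"x": 0,"y": 0,"z": -5.5,"claw": 1.0},
    {"ax": 0,"ay": 0,"az": 0,"x": 0,"y": 0,"z": -7.5,"claw": 1.0}
  ]
}}

```text
time_s: 16.5
ee_pos: [0.6328, 0.0588, 0.1832]
ee_rot: [[-1.0, -0.008, -0.004], [-0.008, 1.0, 0.004], [0.004, 0.004, -1.0]]
force: [0.1, -0.3, -2.4]
width: 0.215
```

Call:
{"op": "apply_moves", "data": {
  "moves": [
    {"ax": 0,"ay": 0,"az": 0,"x": 0,"y": 0,"z": -1.5,"claw": 1.0},
    {"ax": 0.005,"ay": -0.004,"az": 0,"x": 1.5,"y": 0.5,"z": -2.2,"claw": 1.0},
    {"ax": 0.005,"ay": -0.004,"az": 0,"x": 4.5,"y": 1.5,"z": -2.2,"claw": 1.0},
    {"ax": 0.005,"ay": -0.004,"az": 0,"x": 8,"y": 2.6,"z": -2.2,"claw": 1.0},
    {"ax": 0.005,"ay": -0.004,"az": 0,"x": 11.5,"y": 3.7,"z": -2.2,"claw": 1.0},
    {"ax": 0.005,"ay": -0.004,"az": 0,"x": 15,"y": 4.8,"z": -2.2,"claw": 1.0},
    {"ax": 0.005,"ay": -0.004,"az": 0,"x": 18,"y": 5.8,"z": -2.2,"claw": 1.0},
    {"ax": 0.005,"ay": -0.004,"az": 0,"x": 19.3,"y": 6.2,"z": -2.2,"claw": 1.0}
  ]
}}

```text
time_s: 17.17
ee_pos: [0.4369, 0.1197, 0.2076]
ee_rot: [[-1.0, -0.009, 0.002], [-0.009, 1.0, -0.001], [-0.002, -0.001, -1.0]]
force: [-0.0, -0.4, -2.5]
width: 0.223
```

Run:
```python
from h import *
np.set_printoptions(precision=4,suppress=True)
f=grab_frame("wrist");s=read_state();print(s["ee_pos"],s["ee_rot"][:,2],s["force"],s["time_s"])
p=s["ee_pos"];R=s["ee_rot"]
print("tip pred",proj(f,p+R@[.0027,0,.1034]))
for q in look_for("wrist","drift_hole"): print(q,onz(f,*q["position"],.07))
h=proj(f,[.436,.121,.07]);r0,c0=int(h[0])-45,int(h[1])-50;print(h,r0,c0)
cv2.imwrite("pics/w7.png",cv2.resize(f["color"][r0:r0+85,c0:c0+110],None,fx=7,fy=7,interpolation=cv2.INTER_CUBIC)[...,::-1])
```

```text
[0.4365 0.12   0.2078] [ 0.0015 -0.0006 -1.    ] [ 2.0482  0.1952 -1.5632] 17.2167
tip pred (np.float64(207.6923827250971), np.float64(286.81719177432484))
{'position': [277.7, 394.5], 'score': 0.92} [0.5227 0.2363 0.07  ]
{'position': [156.8, 499.2], 'score': 0.75} [0.3934 0.3173 0.07  ]
{'position': [15.7, 452.3], 'score': 0.56} [0.2808 0.2521 0.07  ]
{'position': [271.1, 529.4], 'score': 0.46} [0.5133 0.3785 0.07  ]
(np.float64(198.9087060407518), np.float64(287.8381267049886)) 153 237
```

View pics/w7.png

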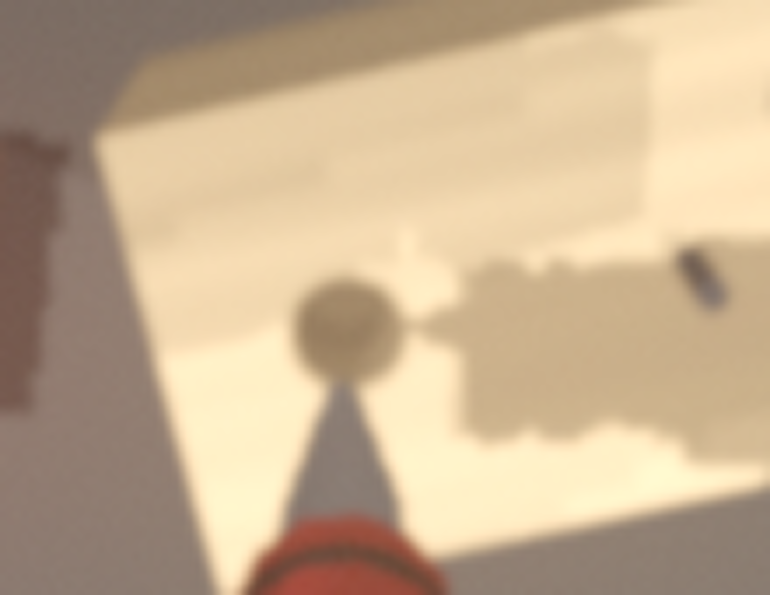

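Crop: the block hole is at (350,330) and the drift tip at (342,390). The correction matches the original grasp pose, so I'll lower it in.

Call:
{"op": "apply_moves", "data": {
  "moves": [
    {"ax": 0,"ay": 0.001,"az": 0,"x": -0.23,"y": 0.06,"z": 0,"claw": 1.0},
    {"ax": 0,"ay": 0.001,"az": 0,"x": -0.23,"y": 0.06,"z": 1.5,"claw": 1.0},
    {"ax": 0,"ay": 0.001,"az": 0,"x": -0.23,"y": 0.06,"z": 3,"claw": 1.0},
    {"ax": 0,"ay": 0.001,"az": 0,"x": -0.23,"y": 0.06,"z": 4.2,"claw": 1.0},
    {"ax": 0,"ay": 0.001,"az": 0,"x": -0.23,"y": 0.06,"z": 5.4,"claw": 1.0},
    {"ax": 0,"ay": 0.001,"az": 0,"x": -0.23,"y": 0.06,"z": 6.4,"claw": 1.0},
    {"ax": 0,"ay": 0.001,"az": 0,"x": -0.23,"y": 0.06,"z": 7,"claw": 1.0},
    {"ax": 0,"ay": 0.001,"az": 0,"x": -0.23,"y": 0.06,"z": 7,"claw": 1.0}
  ]
}}

```text
time_s: 17.93
ee_pos: [0.4409, 0.1199, 0.1371]
ee_rot: [[-1.0, -0.009, 0.0], [-0.009, 1.0, -0.001], [-0.0, -0.001, -1.0]]
force: [-0.5, 0.2, -2.1]
width: 0.221
```

Call:
{"op": "apply_moves", "data": {
  "moves": [
    {"ax": 0,"ay": 0,"az": 0,"x": 0.2,"y": 0.06,"z": 0.2,"claw": 1.0},
    {"ax": 0,"ay": 0,"az": 0,"x": 0.2,"y": 0.06,"z": 0.6,"claw": 1.0},
    {"ax": 0,"ay": 0,"az": 0,"x": 0.2,"y": 0.06,"z": 1.0,"claw": 1.0},
    {"ax": 0,"ay": 0,"az": 0,"x": 0.2,"y": 0.06,"z": 1.4,"claw": 1.0},
    {"ax": 0,"ay": 0,"az": 0,"x": 0.2,"y": 0.06,"z": 1.8,"claw": 1.0},
    {"ax": 0,"ay": 0,"az": 0,"x": 0.2,"y": 0.06,"z": 2.2,"claw": 1.0},
    {"ax": 0,"ay": 0,"az": 0,"x": 0.2,"y": 0.06,"z": 2.5,"claw": 1.0},
    {"ax": 0,"ay": 0,"az": 0,"x": 0.2,"y": 0.06,"z": 2.6,"claw": 1.0}
  ]
}}

```text
time_s: 18.6
ee_pos: [0.4387, 0.1204, 0.1105]
ee_rot: [[-1.0, -0.009, -0.001], [-0.009, 1.0, -0.001], [0.001, -0.001, -1.0]]
force: [0.2, 0.1, -1.8]
width: 0.221
```

Call:
{"op": "apply_moves", "data": {
  "moves": [
    {"ax": 0,"ay": 0,"az": 0,"x": 0,"y": 0,"z": 0.1,"claw": 1.0},
    {"ax": 0,"ay": 0,"az": 0,"x": 0,"y": 0,"z": 0.1,"claw": 3.0},
    {"ax": 0,"ay": 0,"az": 0,"x": 0,"y": 0,"z": 0.1,"claw": 5.0},
    {"ax": 0,"ay": 0,"az": 0,"x": 0,"y": 0,"z": 0.1,"claw": 5.0},
    {"ax": 0,"ay": 0,"az": 0,"x": 0,"y": 0,"z": 0.1,"claw": 5.0},
    {"ax": 0,"ay": 0,"az": 0,"x": 0,"y": 0,"z": -1.5,"claw": 5.0},
    {"ax": 0,"ay": 0,"az": 0,"x": 0,"y": 0,"z": -4,"claw": 5.0},
    {"ax": 0,"ay": 0,"az": 0,"x": 0,"y": 0,"z": -8,"claw": 5.0}
  ],
  "squeeze": 70
}}

```text
time_s: 19.27
ee_pos: [0.4375, 0.1202, 0.1893]
ee_rot: [[-1.0, -0.009, -0.006], [-0.009, 1.0, -0.002], [0.006, -0.002, -1.0]]
force: [0.6, -0.0, 0.1]
width: 0.584
```

Call:
{"op": "apply_moves", "data": {
  "moves": [
    {"ax": 0,"ay": -0.006,"az": 0,"x": 0,"y": -4,"z": 0,"claw": 5.0},
    {"ax": 0,"ay": -0.006,"az": 0,"x": -0.2,"y": -8,"z": 0,"claw": 5.0},
    {"ax": 0,"ay": -0.006,"az": 0,"x": -0.4,"y": -12,"z": 0,"claw": 5.0},
    {"ax": 0,"ay": -0.006,"az": 0,"x": -0.6,"y": -16,"z": 0,"claw": 5.0},
    {"ax": 0,"ay": -0.006,"az": 0,"x": -0.7,"y": -20,"z": 0,"claw": 5.0},
    {"ax": 0,"ay": -0.006,"az": 0,"x": -0.7,"y": -24,"z": 0,"claw": 5.0},
    {"ax": 0,"ay": -0.006,"az": 0,"x": -0.7,"y": -28,"z": 0,"claw": 5.0},
    {"ax": 0,"ay": -0.006,"az": 0,"x": -0.7,"y": -32,"z": 0,"claw": 5.0}
  ]
}}

```text
time_s: 19.93
ee_pos: [0.447, -0.2018, 0.1902]
ee_rot: [[-1.0, -0.009, 0.001], [-0.009, 1.0, -0.002], [-0.001, -0.002, -1.0]]
force: [1.3, -0.1, -0.1]
width: 0.585
```

Call:
{"op": "apply_moves", "data": {
  "moves": [
    {"ax": 0,"ay": 0,"az": 0,"x": 0,"y": -3,"z": 0,"claw": 5.0},
    {"ax": 0,"ay": 0,"az": 0,"x": 0,"y": -5,"z": 0,"claw": 5.0},
    {"ax": 0,"ay": 0,"az": 0,"x": 0,"y": -5,"z": 1,"claw": 5.0},
    {"ax": 0,"ay": 0,"az": 0,"x": 0,"y": -5,"z": 3,"claw": 5.0},
    {"ax": 0,"ay": 0,"az": 0,"x": 0,"y": -5,"z": 4,"claw": 5.0},
    {"ax": 0,"ay": 0,"az": 0,"x": 0,"y": -5,"z": 4,"claw": 5.0},
    {"ax": 0,"ay": 0,"az": 0,"x": 0,"y": -5,"z": 4,"claw": 5.0},
    {"ax": 0,"ay": 0,"az": 0,"x": 0,"y": -5,"z": 4,"claw": 5.0}
  ]
}}

```text
time_s: 20.6
ee_pos: [0.4479, -0.2517, 0.1511]
ee_rot: [[-1.0, -0.01, 0.002], [-0.01, 1.0, -0.003], [-0.002, -0.003, -1.0]]
force: [0.7, 1.0, 0.4]
width: 0.59
```

Run:
```python
from h import *
np.set_printoptions(precision=4,suppress=True)
f=save("wrist","w8.png",(90,330,160,420),2.5);s=read_state();print(s["ee_pos"],s["ee_rot"],s["time_s"],s["width"]*85)
print("pred",proj(f,[.447,-.25,.060]))
for q in look_for("wrist","bolt"): print(q,onz(f,*q["position"],.06))
```

```text
[ 0.4479 -0.2518  0.1513] [[-1.     -0.0094  0.0021]
 [-0.0094  1.     -0.0031]
 [-0.0021 -0.0031 -1.    ]] 20.65 49.88189020385598
pred (np.float64(214.59363019789802), np.float64(288.91063782923715))
{'position': [210.6, 281.3], 'score': 0.65} [ 0.4436 -0.2563  0.06  ]
```

View pics/w8.png

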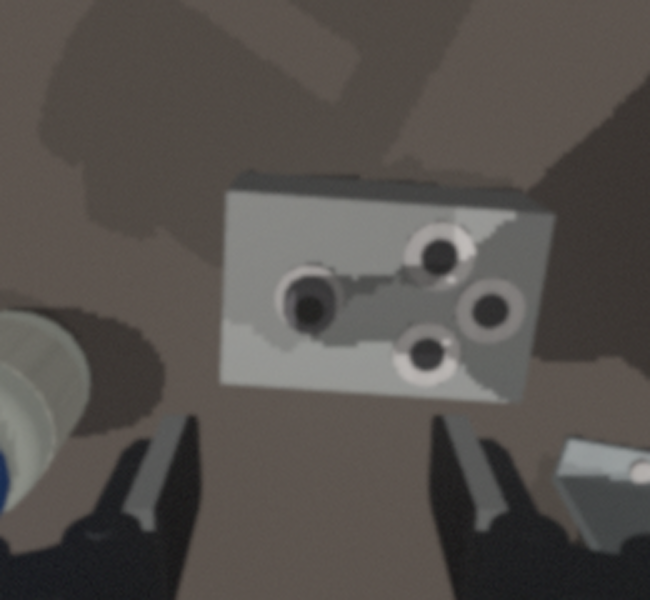

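Bolt head at crop (311,307), with the washer rim around it, between the pads but about 3 mm to one side. I'll descend and grip the head only.

Call:
{"op": "apply_moves", "data": {
  "moves": [
    {"ax": -0.003,"ay": 0.002,"az": 0,"x": 0.25,"y": -0.15,"z": 2,"claw": 5.0},
    {"ax": -0.003,"ay": 0.002,"az": 0,"x": 0.25,"y": -0.15,"z": 4,"claw": 4.0},
    {"ax": -0.003,"ay": 0.002,"az": 0,"x": 0.25,"y": -0.15,"z": 6,"claw": 3.5},
    {"ax": -0.003,"ay": 0.002,"az": 0,"x": 0.25,"y": -0.15,"z": 7.5,"claw": 3.2},
    {"ax": -0.003,"ay": 0.002,"az": 0,"x": 0.25,"y": -0.15,"z": 8.5,"claw": 3.2},
    {"ax": -0.003,"ay": 0.002,"az": 0,"x": 0.25,"y": -0.15,"z": 9.2,"claw": 3.2},
    {"ax": -0.003,"ay": 0.002,"az": 0,"x": 0.25,"y": -0.15,"z": 9.2,"claw": 3.2},
    {"ax": -0.003,"ay": 0.002,"az": 0,"x": 0.25,"y": -0.15,"z": 9.2,"claw": 3.2}
  ]
}}

```text
time_s: 21.37
ee_pos: [0.4459, -0.2537, 0.0598]
ee_rot: [[-1.0, -0.009, 0.001], [-0.009, 1.0, -0.0], [-0.001, -0.0, -1.0]]
force: [-0.0, 0.0, 0.5]
width: 0.374
```

Run:
```python
from h import *
np.set_printoptions(precision=4,suppress=True)
f=save("wrist","w9.png",(160,320,200,380),3.5);s=read_state();print(s["ee_pos"],s["ee_rot"],s["time_s"],s["width"]*85,s["force"])
print("pred",proj(f,[.4456,-.2535,.060]))
```

```text
[ 0.446  -0.2539  0.0601] [[-1.     -0.0094  0.0011]
 [-0.0094  1.     -0.0008]
 [-0.0011 -0.0008 -1.    ]] 21.4167 32.01639028355333 [0.0601 0.5249 1.1908]
pred (np.float64(272.87941479513023), np.float64(287.5333518720351))
```

View pics/w9.png

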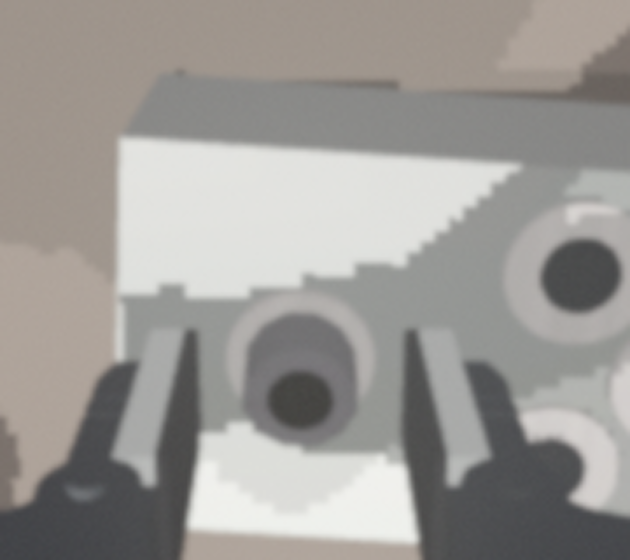

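Call:
{"op": "apply_moves", "data": {
  "moves": [
    {"ax": 0,"ay": 0,"az": 0,"x": 0,"y": 0,"z": 0.15,"claw": 3.2},
    {"ax": 0,"ay": 0,"az": 0,"x": 0,"y": 0,"z": 0.15,"claw": 2.2},
    {"ax": 0,"ay": 0,"az": 0,"x": 0,"y": 0,"z": 0.15,"claw": 1.8},
    {"ax": 0,"ay": 0,"az": 0,"x": 0,"y": 0,"z": 0.15,"claw": 0.8},
    {"ax": 0,"ay": 0,"az": 0,"x": 0,"y": 0,"z": 0.15,"claw": 0.8},
    {"ax": 0,"ay": 0,"az": 0,"x": 0,"y": 0,"z": 0.15,"claw": 0.8},
    {"ax": 0,"ay": 0,"az": 0,"x": 0,"y": 0,"z": 0.15,"claw": 0.8},
    {"ax": 0,"ay": 0,"az": 0,"x": 0,"y": 0,"z": 0.15,"claw": 0.8}
  ]
}}

```text
time_s: 22.08
ee_pos: [0.4462, -0.254, 0.0593]
ee_rot: [[-1.0, -0.009, 0.002], [-0.009, 1.0, -0.001], [-0.002, -0.001, -1.0]]
force: [-2.0, 2.0, 7.9]
width: 0.156
```

Call:
{"op": "apply_moves", "data": {
  "moves": [
    {"ax": 0,"ay": 0,"az": 0,"x": 0,"y": 0,"z": -0.3,"claw": 0.8},
    {"ax": 0,"ay": 0,"az": 0,"x": 0,"y": 0,"z": -0.8,"claw": 0.8},
    {"ax": 0,"ay": 0,"az": 0,"x": 0,"y": 0,"z": -1.4,"claw": 0.8},
    {"ax": 0,"ay": 0,"az": 0,"x": 0,"y": 0,"z": -2,"claw": 0.8},
    {"ax": 0,"ay": 0,"az": 0,"x": 0,"y": 0,"z": -3.5,"claw": 0.8},
    {"ax": 0,"ay": 0,"az": 0,"x": 0,"y": 0,"z": -5.5,"claw": 0.8},
    {"ax": 0,"ay": 0,"az": 0,"x": 0,"y": 0,"z": -7.5,"claw": 0.8},
    {"ax": 0,"ay": 0,"az": 0,"x": 0,"y": 0,"z": -9.5,"claw": 0.8}
  ]
}}

```text
time_s: 22.75
ee_pos: [0.446, -0.2538, 0.1558]
ee_rot: [[-1.0, -0.009, 0.002], [-0.009, 1.0, -0.001], [-0.002, -0.001, -1.0]]
force: [-0.2, -0.2, 0.1]
width: 0.161
```

Run:
```python
from h import *
np.set_printoptions(precision=4,suppress=True)
s=read_state();print(s["ee_pos"],s["ee_rot"][:,2],s["time_s"],s["width"]*85,s["force"])
p=s["ee_pos"];f=grab_frame("wrist");g=grab_frame("side")
G=proj(g,p+[0,0,-.03]);gr,gc=int(G[0])-25,int(G[1])-20
T=proj(f,p-[0,0,.06]);r0,c0=int(T[0])-40,int(T[1])-40
a=cv2.resize(f["color"][r0:r0+100,c0:c0+80],(400,500),interpolation=cv2.INTER_CUBIC)
b=cv2.resize(g["color"][gr:gr+50,gc:gc+40],(400,500),interpolation=cv2.INTER_CUBIC)
cv2.imwrite("pics/w10.png",np.hstack([a,b])[...,::-1]);print(r0,c0,gr,gc,T,proj(f,p+s["ee_rot"]@[0,0,.053]))
```

```text
[ 0.446  -0.2538  0.1558] [ 0.002  -0.0014 -1.    ] 22.75 13.658591475453674 [-0.1894 -0.1991  0.1111]
189 246 232 286 (np.float64(229.8485308630096), np.float64(286.80164652969466)) (np.float64(233.78430505776572), np.float64(286.71610386924897))
```

View pics/w10.png

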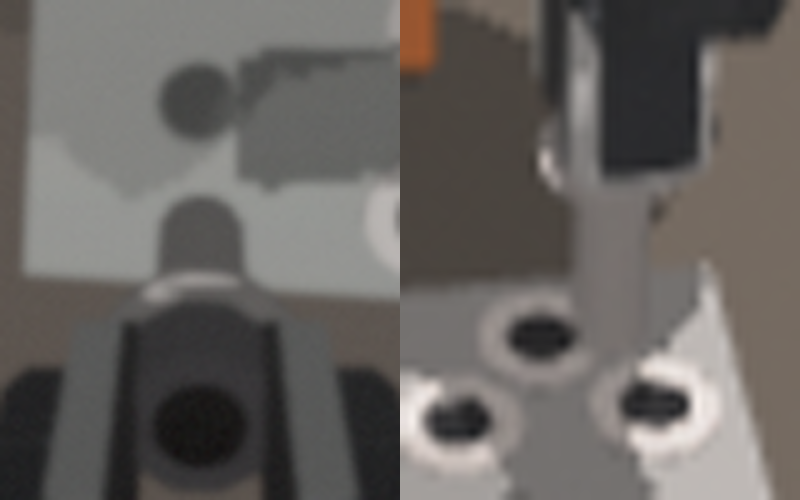

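View: the bolt hangs upright, held by the head with the washer clear below the pads. The picture budget is used up, so from here I measure by code. Next I'll carry the bolt high over the socket to the foot hole.

Call:
{"op": "apply_moves", "data": {
  "moves": [
    {"ax": 0,"ay": 0,"az": 0,"x": 0,"y": 0,"z": -3,"claw": 0.8},
    {"ax": 0,"ay": 0,"az": 0,"x": -1.5,"y": 2,"z": -5.5,"claw": 0.8},
    {"ax": 0,"ay": 0,"az": 0,"x": -3.5,"y": 5,"z": -5.5,"claw": 0.8},
    {"ax": 0,"ay": 0,"az": 0,"x": -5.5,"y": 8.3,"z": -5.5,"claw": 0.8},
    {"ax": 0,"ay": 0,"az": 0,"x": -7.5,"y": 11.6,"z": -5.5,"claw": 0.8},
    {"ax": 0,"ay": 0,"az": 0,"x": -9.5,"y": 15,"z": -5.5,"claw": 0.8},
    {"ax": 0,"ay": 0,"az": 0,"x": -11.5,"y": 18.4,"z": -5.5,"claw": 0.8},
    {"ax": 0,"ay": 0,"az": 0,"x": -13.5,"y": 21.8,"z": -5.5,"claw": 0.8}
  ]
}}

```text
time_s: 23.52
ee_pos: [0.5802, -0.0331, 0.2125]
ee_rot: [[-1.0, -0.009, 0.006], [-0.009, 1.0, -0.004], [-0.006, -0.004, -1.0]]
force: [0.7, -0.4, -0.5]
width: 0.158
```

Call:
{"op": "apply_moves", "data": {
  "moves": [
    {"ax": -0.001,"ay": 0.002,"az": 0,"x": -2,"y": 3.4,"z": 0,"claw": 0.8},
    {"ax": -0.001,"ay": 0.002,"az": 0,"x": -4,"y": 6.8,"z": 0,"claw": 0.8},
    {"ax": -0.001,"ay": 0.002,"az": 0,"x": -5.1,"y": 9.4,"z": 0,"claw": 0.8},
    {"ax": -0.001,"ay": 0.002,"az": 0,"x": -5.1,"y": 9.4,"z": 1,"claw": 0.8},
    {"ax": -0.001,"ay": 0.002,"az": 0,"x": -5.1,"y": 9.4,"z": 2.5,"claw": 0.8},
    {"ax": -0.001,"ay": 0.002,"az": 0,"x": -5.1,"y": 9.4,"z": 3.5,"claw": 0.8},
    {"ax": -0.001,"ay": 0.002,"az": 0,"x": -5.1,"y": 9.4,"z": 3.5,"claw": 0.8},
    {"ax": -0.001,"ay": 0.002,"az": 0,"x": -5.1,"y": 9.4,"z": 3.5,"claw": 0.8}
  ]
}}

```text
time_s: 24.18
ee_pos: [0.6302, 0.0607, 0.177]
ee_rot: [[-1.0, -0.009, 0.003], [-0.009, 1.0, -0.003], [-0.003, -0.003, -1.0]]
force: [-0.0, -0.1, 0.3]
width: 0.157
```

Run:
```python
from h import *
np.set_printoptions(precision=4,suppress=True)
s=read_state();p=s["ee_pos"];R=s["ee_rot"];print(p,R[:,2],s["time_s"],s["width"]*85,s["force"])
f=grab_frame("wrist");np.savez("w11.npz",c=f["color"],T=f["world_from_camera"],K=f["K"])
H=proj(f,[.6297,.0597,.068]);B=proj(f,p+R@[0,0,.053]);print("hole pred",H,"bolt end pred",B)
g=cv2.cvtColor(f["color"],cv2.COLOR_RGB2GRAY)
r0,c0=int(H[0])-20,int(H[1])-20
print(r0,c0);print("\n".join(" ".join(f"{v:3d}" for v in g[r,c0:c0+42]) for r in range(r0,r0+64,2)))
```

```text
[0.6302 0.0607 0.177 ] [ 0.0028 -0.0034 -1.    ] 24.1833 13.334456003526519 [-0.0269 -0.1088  0.3074]
hole pred (np.float64(208.12159709833355), np.float64(285.7750342798852)) bolt end pred (np.float64(233.7916079520271), np.float64(286.6833216561122))
188 265
215 215 214 215 215 214 215 215 215 215 215 214 215 215 215 214 214 215 215 215 215 215 215 215 214 214 214 215 215 215 215 215 215 215 215 215 215 215 215 215 214 214
215 214 216 215 215 216 216 215 216 216 215 215 215 215 214 214 214 214 215 215 215 215 216 215 215 215 215 215 216 215 215 215 215 215 215 216 215 215 215 215 215 215
215 215 215 215 216 216 216 215 216 216 216 216 216 215 215 215 215 215 215 215 216 215 215 215 215 214 215 215 215 215 215 214 215 215 215 215 216 216 215 215 215 214
215 216 216 216 215 216 216 215 216 215 216 216 216 216 216 215 216 216 216 216 216 216 215 215 215 214 215 214 214 214 215 215 215 215 215 215 215 215 214 215 215 215
216 216 216 216 216 216 216 216 215 215 216 216 216 217 217 216 216 216 216 215 215 215 216 215 214 214 214 214 214 214 214 214 214 213 212 212 212 212 212 212 211 211
[... 3836 characters left out ...]
 236 236 236 236 236 236 236
143 148 154 163 171 178 186 192 197 202 203 190 161 137 134 140 146 154 154 149 134 122 117 116 116 117 116 113 115 133 168 198 218 229 234 236 236 237 237 237 237 235
117 116 117 119 118 119 120 124 132 146 160 167 164 144 128 125 126 126 124 124 121 118 119 119 119 117 119 118 118 118 122 130 153 179 201 220 231 235 236 237 236 232
114 115 115 115 113 115 115 118 123 135 140 141 139 129 122 119 116 114 112 112 111 110 109 110 110 112 114 116 118 118 118 120 120 123 131 156 189 215 228 233 234 227
115 114 115 115 116 117 117 119 120 119 118 119 114 110 104  97  91  85  85  85  86  85  87  85  86  88  92  96 103 110 116 119 119 118 118 118 129 152 181 200 206 202
```

Run:
```python
from h import *
np.set_printoptions(precision=4,suppress=True)
d=np.load("w11.npz");f=dict(K=d["K"],world_from_camera=d["T"])
p=np.array([.6302,.0607,.177]);u=np.array([-.0028,.0034,1])
for off in(-.001,0,.001):
    e=p+[off,0,0]-u*.053
    print(off,"end",proj(f,e+[-.004,0,0])[0],"cone",proj(f,e+u*.003+[-.006,0,0])[0],"y",proj(f,e+u*.01+[-.004,0,0])[1],"hole c",proj(f,[.6302,.0594,.068]))
print("hole edges",[proj(f,[.6302+a,.0594+b,.068]) for a,b in((-.00725,0),(.00725,0),(0,-.00725),(0,.00725))])
```

```text
-0.001 end 227.09166065826776 cone 225.98608048489467 y 286.80714110263733 hole c (np.float64(208.65659522429252), np.float64(285.43023125648165))
0 end 228.42878527642065 cone 227.34847961671488 y 286.7915710721751 hole c (np.float64(208.65659522429252), np.float64(285.43023125648165))
0.001 end 229.76171571135166 cone 228.70653027660427 y 286.77605229146167 hole c (np.float64(208.65659522429252), np.float64(285.43023125648165))
hole edges [(np.float64(200.78541574420618), np.float64(285.50325440550006)), (np.float64(216.3878260908492), np.float64(285.3585064501687)), (np.float64(208.57674738378176), np.float64(277.2234239160186)), (np.float64(208.73644613080907), np.float64(293.6373537228085))]
```

Call:
{"op": "apply_moves", "data": {
  "moves": [
    {"ax": -0.003,"ay": 0.003,"az": 0,"x": 0.05,"y": -0.09,"z": 0.5,"claw": 0.8},
    {"ax": -0.003,"ay": 0.003,"az": 0,"x": 0.05,"y": -0.09,"z": 1.5,"claw": 0.8},
    {"ax": -0.003,"ay": 0.003,"az": 0,"x": 0.05,"y": -0.09,"z": 2.5,"claw": 0.8},
    {"ax": -0.003,"ay": 0.003,"az": 0,"x": 0.05,"y": -0.09,"z": 3.5,"claw": 0.8},
    {"ax": -0.003,"ay": 0.003,"az": 0,"x": 0.05,"y": -0.09,"z": 4.5,"claw": 0.8},
    {"ax": -0.003,"ay": 0.003,"az": 0,"x": 0.05,"y": -0.09,"z": 5.0,"claw": 0.8},
    {"ax": -0.003,"ay": 0.003,"az": 0,"x": 0.05,"y": -0.09,"z": 5.0,"claw": 0.8},
    {"ax": -0.003,"ay": 0.003,"az": 0,"x": 0.05,"y": -0.09,"z": 5.0,"claw": 0.8}
  ]
}}

```text
time_s: 24.9
ee_pos: [0.6303, 0.0597, 0.1277]
ee_rot: [[-1.0, -0.009, 0.001], [-0.009, 1.0, -0.0], [-0.001, -0.0, -1.0]]
force: [-0.1, 0.6, -0.8]
width: 0.157
```

Call:
{"op": "apply_moves", "data": {
  "moves": [
    {"ax": 0,"ay": 0,"az": 0,"x": 0,"y": 0,"z": 0.15,"claw": 0.8},
    {"ax": 0,"ay": 0,"az": 0,"x": 0,"y": 0,"z": 0.3,"claw": 0.8},
    {"ax": 0,"ay": 0,"az": 0,"x": 0,"y": 0,"z": 0.45,"claw": 0.8},
    {"ax": 0,"ay": 0,"az": 0,"x": 0,"y": 0,"z": 0.6,"claw": 0.8},
    {"ax": 0,"ay": 0,"az": 0,"x": 0,"y": 0,"z": 0.75,"claw": 0.8},
    {"ax": 0,"ay": 0,"az": 0,"x": 0,"y": 0,"z": 0.8,"claw": 0.8},
    {"ax": 0,"ay": 0,"az": 0,"x": 0,"y": 0,"z": 0.8,"claw": 0.8},
    {"ax": 0,"ay": 0,"az": 0,"x": 0,"y": 0,"z": 0.8,"claw": 0.8}
  ]
}}

```text
time_s: 25.57
ee_pos: [0.6303, 0.0597, 0.1197]
ee_rot: [[-1.0, -0.009, 0.001], [-0.009, 1.0, -0.0], [-0.001, -0.0, -1.0]]
force: [0.5, 0.6, -1.1]
width: 0.16
```

Call:
{"op": "apply_moves", "data": {
  "moves": [
    {"ax": 0,"ay": 0,"az": 0,"x": 0,"y": 0,"z": 0.12,"claw": 0.8},
    {"ax": 0,"ay": 0,"az": 0,"x": 0,"y": 0,"z": 0.24,"claw": 0.8},
    {"ax": 0,"ay": 0,"az": 0,"x": 0,"y": 0,"z": 0.36,"claw": 0.8},
    {"ax": 0,"ay": 0,"az": 0,"x": 0,"y": 0,"z": 0.48,"claw": 0.8},
    {"ax": 0,"ay": 0,"az": 0,"x": 0,"y": 0,"z": 0.6,"claw": 0.8},
    {"ax": 0,"ay": 0,"az": 0,"x": 0,"y": 0,"z": 0.72,"claw": 0.8},
    {"ax": 0,"ay": 0,"az": 0,"x": 0,"y": 0,"z": 0.8,"claw": 0.8},
    {"ax": 0,"ay": 0,"az": 0,"x": 0,"y": 0,"z": 0.8,"claw": 0.8}
  ]
}}

```text
time_s: 26.23
ee_pos: [0.6302, 0.0597, 0.1114]
ee_rot: [[-1.0, -0.009, 0.001], [-0.009, 1.0, -0.0], [-0.001, -0.0, -1.0]]
force: [0.2, -0.1, -0.7]
width: 0.156
```

Call:
{"op": "apply_moves", "data": {
  "moves": [
    {"ax": 0,"ay": 0,"az": 0,"x": 0,"y": 0,"z": 0.07,"claw": 0.8},
    {"ax": 0,"ay": 0,"az": 0,"x": 0,"y": 0,"z": 0.14,"claw": 0.8},
    {"ax": 0,"ay": 0,"az": 0,"x": 0,"y": 0,"z": 0.21,"claw": 0.8},
    {"ax": 0,"ay": 0,"az": 0,"x": 0,"y": 0,"z": 0.28,"claw": 0.8},
    {"ax": 0,"ay": 0,"az": 0,"x": 0,"y": 0,"z": 0.35,"claw": 0.8},
    {"ax": 0,"ay": 0,"az": 0,"x": 0,"y": 0,"z": 0.42,"claw": 0.8},
    {"ax": 0,"ay": 0,"az": 0,"x": 0,"y": 0,"z": 0.5,"claw": 0.8},
    {"ax": 0,"ay": 0,"az": 0,"x": 0,"y": 0,"z": 0.5,"claw": 0.8}
  ]
}}

```text
time_s: 26.9
ee_pos: [0.6302, 0.0597, 0.1062]
ee_rot: [[-1.0, -0.009, 0.0], [-0.009, 1.0, -0.0], [-0.0, -0.0, -1.0]]
force: [0.4, -0.1, -1.0]
width: 0.157
```

Call:
{"op": "apply_moves", "data": {
  "moves": [
    {"ax": 0,"ay": 0,"az": 0,"x": 0,"y": 0,"z": 0.15,"claw": 0.8},
    {"ax": 0,"ay": 0,"az": 0,"x": 0,"y": 0,"z": 0.3,"claw": 0.8},
    {"ax": 0,"ay": 0,"az": 0,"x": 0,"y": 0,"z": 0.45,"claw": 0.8},
    {"ax": 0,"ay": 0,"az": 0,"x": 0,"y": 0,"z": 0.6,"claw": 0.8},
    {"ax": 0,"ay": 0,"az": 0,"x": 0,"y": 0,"z": 0.75,"claw": 0.8},
    {"ax": 0,"ay": 0,"az": 0,"x": 0,"y": 0,"z": 0.9,"claw": 0.8},
    {"ax": 0,"ay": 0,"az": 0,"x": 0,"y": 0,"z": 1.0,"claw": 0.8},
    {"ax": 0,"ay": 0,"az": 0,"x": 0,"y": 0,"z": 1.0,"claw": 0.8}
  ]
}}

```text
time_s: 27.57
ee_pos: [0.6301, 0.0596, 0.096]
ee_rot: [[-1.0, -0.009, -0.0], [-0.009, 1.0, -0.0], [0.0, -0.0, -1.0]]
force: [-0.4, -0.1, -0.2]
width: 0.161
```

Call:
{"op": "apply_moves", "data": {
  "moves": [
    {"ax": 0,"ay": 0,"az": 0,"x": 0,"y": 0,"z": 0.15,"claw": 0.8},
    {"ax": 0,"ay": 0,"az": 0,"x": 0,"y": 0,"z": 0.3,"claw": 0.8},
    {"ax": 0,"ay": 0,"az": 0,"x": 0,"y": 0,"z": 0.45,"claw": 0.8},
    {"ax": 0,"ay": 0,"az": 0,"x": 0,"y": 0,"z": 0.6,"claw": 0.8},
    {"ax": 0,"ay": 0,"az": 0,"x": 0,"y": 0,"z": 0.75,"claw": 0.8},
    {"ax": 0,"ay": 0,"az": 0,"x": 0,"y": 0,"z": 0.9,"claw": 0.8},
    {"ax": 0,"ay": 0,"az": 0,"x": 0,"y": 0,"z": 1.1,"claw": 0.8},
    {"ax": 0,"ay": 0,"az": 0,"x": 0,"y": 0,"z": 1.1,"claw": 0.8}
  ]
}}

```text
time_s: 28.23
ee_pos: [0.6299, 0.0596, 0.0845]
ee_rot: [[-1.0, -0.009, -0.001], [-0.009, 1.0, -0.0], [0.001, -0.0, -1.0]]
force: [0.8, 0.2, -0.9]
width: 0.161
```

Call:
{"op": "apply_moves", "data": {
  "moves": [
    {"ax": 0,"ay": 0,"az": 0,"x": 0,"y": 0,"z": 0.06,"claw": 0.8},
    {"ax": 0,"ay": 0,"az": 0,"x": 0,"y": 0,"z": 0.12,"claw": 0.8},
    {"ax": 0,"ay": 0,"az": 0,"x": 0,"y": 0,"z": 0.18,"claw": 0.8},
    {"ax": 0,"ay": 0,"az": 0,"x": 0,"y": 0,"z": 0.24,"claw": 0.8},
    {"ax": 0,"ay": 0,"az": 0,"x": 0,"y": 0,"z": 0.3,"claw": 0.8},
    {"ax": 0,"ay": 0,"az": 0,"x": 0,"y": 0,"z": 0.34,"claw": 0.8},
    {"ax": 0,"ay": 0,"az": 0,"x": 0,"y": 0,"z": 0.34,"claw": 0.8},
    {"ax": 0,"ay": 0,"az": 0,"x": 0,"y": 0,"z": 0.34,"claw": 0.8}
  ]
}}

```text
time_s: 28.9
ee_pos: [0.6299, 0.0596, 0.0813]
ee_rot: [[-1.0, -0.009, -0.0], [-0.009, 1.0, -0.0], [0.0, -0.0, -1.0]]
force: [-2.8, -0.1, 3.4]
width: 0.158
```

Call:
{"op": "apply_moves", "data": {
  "moves": [
    {"ax": 0,"ay": 0,"az": 0,"x": 0,"y": 0,"z": 0.06,"claw": 0.8},
    {"ax": 0,"ay": 0,"az": 0,"x": 0,"y": 0,"z": 0.06,"claw": 0.8},
    {"ax": 0,"ay": 0,"az": 0,"x": 0,"y": 0,"z": 0,"claw": 2.2},
    {"ax": 0,"ay": 0,"az": 0,"x": 0,"y": 0,"z": 0,"claw": 4.0},
    {"ax": 0,"ay": 0,"az": 0,"x": 0,"y": 0,"z": 0,"claw": 4.5},
    {"ax": 0,"ay": 0,"az": 0,"x": 0,"y": 0,"z": 0,"claw": 4.5},
    {"ax": 0,"ay": 0,"az": 0,"x": 0,"y": 0,"z": 0,"claw": 4.5},
    {"ax": 0,"ay": 0,"az": 0,"x": 0,"y": 0,"z": -1,"claw": 4.5}
  ]
}}

```text
time_s: 29.57
ee_pos: [0.629, 0.0596, 0.0897]
ee_rot: [[-1.0, -0.009, -0.004], [-0.009, 1.0, -0.001], [0.004, -0.001, -1.0]]
force: [-0.4, -0.0, -0.6]
width: 0.527
```

Call:
{"op": "apply_moves", "data": {
  "moves": [
    {"ax": 0,"ay": 0,"az": 0,"x": 0,"y": 0,"z": -2,"claw": 4.5},
    {"ax": 0,"ay": 0,"az": 0,"x": 0,"y": 0,"z": -5,"claw": 4.5},
    {"ax": 0,"ay": 0,"az": 0,"x": 0,"y": 0,"z": -8,"claw": 4.5},
    {"ax": 0,"ay": 0,"az": 0,"x": 0,"y": 0,"z": -8,"claw": 4.5},
    {"ax": 0,"ay": 0,"az": 0,"x": 0,"y": 0,"z": -8,"claw": 4.5},
    {"ax": 0,"ay": 0,"az": 0,"x": 0,"y": 0,"z": -8,"claw": 4.5},
    {"ax": 0,"ay": 0,"az": 0,"x": 0,"y": 0,"z": -8,"claw": 4.5},
    {"ax": 0,"ay": 0,"az": 0,"x": 0,"y": 0,"z": -8,"claw": 4.5}
  ]
}}

```text
time_s: 30.23
ee_pos: [0.629, 0.0596, 0.1687]
ee_rot: [[-1.0, -0.009, -0.005], [-0.009, 1.0, -0.001], [0.005, -0.001, -1.0]]
force: [0.3, -0.5, -0.5]
width: 0.525
```

Run:
```python
from h import *
np.set_printoptions(precision=4,suppress=True)
s=read_state();p=s["ee_pos"];print(p,s["time_s"],s["force"],s["width"])
f=grab_frame("wrist");g=grab_frame("scene");d=grab_frame("side")
for n,F in(("wrist",f),("scene",g),("side",d)):
    for q in look_for(n,"bolt")[:2]: print(n,"bolt",q,"pred head top",np.round(proj(F,[.6302,.0594,.082]),1))
def red(f):
    h=cv2.cvtColor(f["color"],cv2.COLOR_RGB2HSV); m=(((h[...,0]<5)|(h[...,0]>174))&(h[...,1]>170)&(h[...,2]>60)).astype(np.uint8)
    n,l,st,c=cv2.connectedComponentsWithStats(m); i=1+st[1:,4].argmax(); print(st[i]); return f,c[i][1],c[i][0]
print("drift mid",tri([red(g),red(d)]))
gr=cv2.cvtColor(f["color"],cv2.COLOR_RGB2GRAY);H=proj(f,[.6302,.0594,.07]);r0,c0=int(H[0])-24,int(H[1])-26
print(H,"washer r=12 edges z.070",[np.round(proj(f,[.6302+a,.0594+b,.07]),1) for a,b in((-.012,0),(0,-.012),(0,.012))],"head r9 z.082 edges",[np.round(proj(f,[.6302+a,.0594+b,.082]),1) for a,b in((.009,0),(0,-.009),(0,.009))])
print(r0,c0);print("\n".join(" ".join(f"{v:3d}" for v in gr[r,c0:c0+54:2]) for r in range(r0,r0+60,2)))
```

```text
[0.629  0.0596 0.1687] 30.2333 [ 0.3483 -0.4807 -0.483 ] 0.525184906935004
wrist bolt {'position': [213.7, 284.3], 'score': 0.98} pred head top [219.6 286.3]
scene bolt {'position': [210.3, 353.8], 'score': 0.61} pred head top [211.8 354.3]
[307 159   7  22 108]
[265 152   8  19 130]
drift mid [0.4364 0.1263 0.1022]
(np.float64(214.79273068744536), np.float64(286.31877945695237)) washer r=12 edges z.070 [array([201.3, 286.5]), array([214.7, 272.2]), array([214.9, 300.4])] head r9 z.082 edges [array([229.9, 286.2]), array([219.5, 275.3]), array([219.7, 297.4])]
190 260
216 216 215 216 214 214 214 214 214 214 214 215 215 215 215 214 213 214 214 213 214 214 214 214 214 214 214
216 215 215 214 214 214 214 215 215 214 213 214 214 215 214 214 213 215 215 214 215 215 214 214 214 214 213
216 215 215 215 215 214 215 215 215 214 213 214 215 215 215 215 214 214 215 215 215 215 214 214 214 213 213
215 215 214 214 214 215 215 215 215 214 214 214 214 215 215 215 214 215 215 215 214 215 215 214 214 214 214
215 214 214 214 216 215 216 215 216 214 214 215 214 215 214 214 214 214 214 215 215 215 215 2
[... 2014 characters left out ...]
 238 238 238 238 238 238 237 237 237 236 236 236 231
236 237 238 238 238 238 237 237 238 239 239 239 238 238 238 237 237 237 236 238 237 237 236 235 235 234 224
236 236 238 238 238 238 237 237 237 238 238 238 238 238 237 237 236 235 236 236 236 235 235 234 234 234 208
236 236 237 239 239 238 237 237 237 238 237 238 238 237 237 236 236 235 236 236 236 234 234 233 234 231 196
236 237 238 239 238 238 237 236 236 237 237 237 237 237 236 235 234 235 236 236 236 234 234 233 234 227 192
230 234 236 238 237 236 236 235 235 236 236 237 237 237 236 235 235 236 236 236 235 235 235 234 235 220 182
187 198 210 221 227 231 233 234 235 235 236 237 237 236 235 235 235 235 236 236 235 236 236 235 235 204 175
```

```bash
python3 -c "
from station import *
print(job_done())"
```

```text
the job is handed in; nothing more can be done
None
```

I handed the job in at about 30 s of the 72 s. The bolt looks fully home and the drift is back in its block, but no verdict was reported, so this rests on my own checks.

- **Drift:** I took it from the large wooden block and worked it down through both holes until its shoulder touched the foot. Side load stayed near 10 N, and the force was about 15 N at the shoulder. I then drew it out and stood it back in its hole.
- **Bolt:** I gripped it by the head, and it went down through both holes with almost no force. Contact came at 0.0813 m, the height I had worked out for the washer meeting the foot. I released it and backed the arm off.

**Last checks:**
- **Washer and head:** the edges in the wrist image were within about 2 px of where a seated bolt should show.
- **Drift position:** it triangulated to within 0.5 mm of its starting place.
- **Force:** the wrist force was near zero with the gripper clear.

**What disagreed:**
- **Scene and side cameras:** they put the drift about 6 mm off in y from the wrist camera. I trusted the wrist view, and the grasp agreed with it.
- **Gripper width:** it read about 13 mm on the 18 mm bolt head, but the view showed the head held properly.
- **Picture limit:** the 12 viewed pictures were used up before the bolt went in, so the insertion and final checks used numbers only.
- **Bottles and carton:** I kept the arm's path clear of them but did not measure them again at the end.

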